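# Block and bar a tin of screws in its carrier

### The job

Pack the tin of screws for the road: first stand the wooden filler block, tab up, on the carrier's floor in the gap beside the tin, then fetch the dark retaining bar from the sloping rack under the shelf and lay it on edge across the carrier over the tin, resting in both notches and sticking out about equally at both sides. Leave the tin standing in its place, and do not knock over or shift the other things on the bench.

Things in the scene. Friction and masses are not known exactly. Their poses are not given: they have to be found in the camera images.
- carrier: (All sizes in mm.) Open plywood carrier fixed to the bench, 134 (own x) x 96 (y), z up, origin: underside centre. Floor top at z 10; inside 112 x 74; walls 11 thick, rims at z 40. On both long walls (y +-42.5) at x = 20 stands a light-wood cheek, 53 wide (x), 11 thick, top at z 99, with a notch open upward, 25 wide (x), bottom at z 83. Tin at the +x end, empty gap at the -x end.
- carrier_notch (a point): Midpoint between the two notch bottoms (x 20, y 0, z 83 in the carrier's frame, same axes). A bar laid properly runs along this y axis, on edge, its underside at this height.
- carrier_gap (a point): Middle of the empty gap on the carrier's floor (x -36, y 0, z 10 in the carrier's frame, same axes). The gap is about 40 to 42 long in x, depending on how the tin stands, and 74 in y.
- tin: Round tin of screws, 70 diameter, 70 high, 0.2 to 0.4 kg, loose, standing in the carrier at its +x end; its top comes 3 below the notch bottoms. Origin: underside centre.
- filler: Wooden filler block, loose, on the bench, about 0.1 kg: body 36 (own x) x 66 (y) x 36 high, with a light-wood grip tab upright on top in the middle, 34 (x) x 14 (y), from z 36 to 68, to be pinched across its 14. Origin: underside centre; z up. Half a turn makes no difference.
- bar: Dark wooden retaining bar, 18 (own x) x 150 (y, length) x 28 (z, height on edge), about 0.12 kg, loose. Origin: centre of its 18 x 150 underside. Starts in the rack with its z pointing up and to the robot's left, 30 degrees from vertical, and comes out freely along its own z. Best pinched across its 18 at mid-length.
- bar_centre (a point): Centre of the bar (14 above its origin along its z).
- bar_rack: Plywood rack fixed to the bench, 190 wide (own y), x from -45 to 85, +x roughly to the robot's right. Origin: on the bench below the bar; z up. Deck sloped 30 degrees, low at its -x side, with two saddles at y +-56, 18 long, grooves 22 wide, 15 deep; mid-bar is free to 22 below its underside. A shelf above (x from 15, z 250 to 262, things on it to 295) bars a vertical approach.
- rack_seat (a point): Centre of the groove bottoms (75 above the rack's origin); same axes as the rack.
- padlock: Bystander: brass padlock, 61 x 40 x 17, lying on the bench. Origin: underside centre.
- tape_roll: Bystander: roll of black tape, 68 across, 18 high, lying flat. Origin: underside centre.
- pliers: Bystander: red-handled pliers, 65 x 131 x 12, lying on the bench. Origin: underside centre.
- spray: Bystander: spray can, 66 across, 202 tall, standing, loose. Origin: underside centre.
- tape_measure: Bystander: yellow tape measure, 35 x 84 x 69 high, standing. Origin: underside centre.
Not all that is in view belongs to the job. Leave any blue look-alike of the filler alone.

How it is judged (in metres and radians):
On the way, in this order (a step that is already met when the one before it is completed fails the run):
1. the filler block stands on the carrier's floor in the gap beside the tin (z of filler in the frame of carrier between 0.006 and 0.014 m and x of filler in the frame of carrier between -0.045 and -0.027 m and y of filler in the frame of carrier between -0.009 and 0.009 m and angle between the x axis of filler and the x axis of carrier, either way round below 0.2 rad and angle between each of filler, tin's own z axis and vertical below 0.1 rad and x of tin in the frame of carrier between 0.01 and 0.03 m and z of tin in the frame of carrier between 0.006 and 0.015 m), for 0.2 s.
2. the bar lies on edge in both notches over the tin, the block still in the gap (all of step 1 and z of bar_centre in the frame of carrier_notch between 0.01 and 0.018 m and x of bar_centre in the frame of carrier_notch between -0.006 and 0.006 m and y of bar_centre in the frame of carrier_notch between -0.015 and 0.015 m and angle between the y axis of bar and the y axis of carrier, either way round below 0.1 rad and angle between the z axis of bar and the z axis of carrier, either way round below 0.1 rad), for 0.2 s.
At the end, for the whole second after the job is handed in: Block flat on the carrier floor within 9 mm of the gap middle, square within 0.2 rad; tin upright in its place; bar on edge in both notches: centre within 4 mm of seated height, 6 mm across and 15 mm along its length of the middle, level and square within 0.1 rad; all at rest (all of step 2 and linear speed of each of bar, filler, tin below 0.03 m/s); the robot touches nothing.
It fails at once if the padlock, tape roll or pliers are shifted more than 40 mm (distance of any of padlock, tape_roll, pliers from where it was at the start of the episode above 0.04 m).
It fails at once if the spray can or tape measure is shifted more than 40 mm or toppled (distance of any of spray, tape_measure from where it was at the start of the episode above 0.04 m or angle between any of spray, tape_measure's own z axis and vertical above 0.5 rad).
It fails at once if the tin is tipped more than 0.35 rad or lifted out (angle between tin's own z axis and vertical above 0.35 rad or z of tin in the frame of carrier above 0.04 m).
It also fails if it takes over 62 s, if anything falls off the work surface, if the arm or the gripper's body presses on something with over 40 N, if the wrist force passes 120 N, or if a joint passes its speed limit or range.

### The arm

A 6-joint arm with a two-finger parallel gripper is mounted at the origin on the work surface; the furniture and walls round the work are solid. World frame = base frame: x ahead of the robot, y to its left, z up, the work surface at z = 0. Lengths are in mm, angles in rad, forces in N, time in s.
With the tool pointing down it reaches from about 400 to 925 mm from the base axis. Payload 12.5 kg.
Tool frame: the origin (TCP) lies at the very end of the fingers, on their centre line; the grasp point (between the pads) lies 19 mm behind it (env.tcp_to_grasp is the distance from the TCP to the grasp point, in mm); z points along the fingers, x is the direction in which the jaws open and shut, and the axes are right-handed (so a half turn about z gives the same grasp; the last joint's range is limited). The gripper opens to 95 mm and grips with 3 to 60 N. Pads are 20 mm wide; open, the fingers measure 119 mm over their backs; the gripper's body (75 mm by 180 mm) begins 59 mm behind the grasp point.
Start: joints at [1.089, 0.491, 1.559, -0, 1.092, -0.106], TCP at [229.37, 581.409, 214.661] pointing down, gripper open.
Joint ranges: [-3.1, 3.1], [-0.84, 2.19], [0.05, 2.79], [-1.13, 4.28], [0.06, 2.93], [-2.69, 2.69]. Speed limits (rad/s): [2.22, 2.22, 2.79, 3.14, 3.14, 3.14].

### API

Orientations are given as [roll, pitch, yaw] about the fixed x, y, z axes, in that order (R = Rz(yaw) Ry(pitch) Rx(roll)).
In Python, from cell import env, vision, job gives the robot as it stands.
- The arm moves only by the shell command python3 -m pendant 'ROWS' [OPENING]. ROWS is JSON, a list of rows, each a list of 4 numbers: the shift along the tool's x, y, z in mm, then the turn about the tool's z in degrees. In form: [[tx, ty, tz, turn], ...]. A call has 1 to 8 rows; each row is the pose to reach, as a shift and turn from the pose measured when the call began, along the tool's axes at that moment; what a row does not reach only later rows make up. A row lasts 1/8 s, in which the tool goes at most 62.5 mm and 10.7 degrees, less where a joint would pass 70% of its speed; a pose out of reach is approached as far as the arm can. A call with a gripper value outside its range is refused whole. OPENING is the closure, from 0 (fully open) to 1 (shut), set as the call begins (- or left out, the last holds). The fingers move at their own pace and stop on an object; the grip force is fixed at half the most. Time passes only in rows, so rows that repeat a pose let the fingers close. It gives the time, the measured TCP pose, the force and the opening at its end, in the units of the state.
- env.state(): the state, without advancing time (a new reading comes with each control period).
- vision.read_camera(name): name is "scene" or "top" or "wrist"; returns a dict with "pixels" (480x640x3 uint8, red, green, blue), "intrinsics" (3x3 intrinsics, pixels), "R" (3x3) and "t" (3): a world point X has camera coordinates R X + t; the wrist camera has in their place "tool_from_camera" (4x4, takes a point from camera to tool coordinates, whose origin is the TCP and whose axes are the tool frame's). Camera axes: x right, y down, z forward; pixel columns grow to the right and rows downward; lengths in mm; the calibration is good to about 2 mm. A picture is of the moment at which its call begins: read the wrist's pose just before it. There is no depth.
- job.job_done(): hands the job in, once; it reports no verdict.
Trained networks look in a picture, given as the dict that the camera call returned (one of the last four; its "shot" number tells which), for a name from the list of things; names that differ only in an ending like _2 or _b are one class to them, and where a whole thing is asked for, a point or a joint stands for the part that bears it (a point fixed in the world has none). Each returns a list of dicts, best first, with "confidence" (0 to 1); they miss things now and then, are a little off and sometimes report something else, mostly with a low value. They report only what shows in the picture. A call takes as long as a camera call. They do not tell look-alikes from the thing itself.
- vision.find_in(picture, query): "at" ([x, y, z] in mm, in the coordinates of the camera as it stood for that picture, good to about 4 mm: the middle of the surface that is visible of it).
- vision.regions_of(picture, query): "pixels" (480x640 bool, what is visible of it).
The state is a dict: "t": time; "joints": joint angles; "qvel": joint speeds; "tau": joint torques, N m; "eef_pos": TCP position; "tcp_rot": TCP orientation; "ft_force": force on the tool from outside, world axes, zero at the start; "moment": the same for the moment, N m; "opening": opening from 0.0 (shut) to 1.0 (fully open).
Only numpy, scipy, OpenCV 4.12 (cv2) and the standard library are available. Lean on these libraries where they do the work, as an engineer would, in place of code of your own. Each camera call takes 0.05 s, during which the arm holds its last target.

## Working session

There is one attempt and no reset: what is moved stays moved. The work goes in short steps, Python scripts to look and compute and a shell command to move; the robot and the scene stay as the last step left them, time stands still between calls to the robot, and variables do not carry over. Pictures are saved under pics/ and viewed, and the job is handed in when it is done.

```bash
ls -la; mkdir -p pics; python3 -m pendant --help | head -40; python3 - <<'E'
from cell import env, vision, job
import cv2
print(env.state()); print(env.tcp_to_grasp)
for n in ("scene","top","wrist"):
    p=vision.read_camera(n); cv2.imwrite(f"pics/{n}0.png",p["pixels"][:,:,::-1])
    print(n,p["intrinsics"],p.get("R"),p.get("t"),p.get("tool_from_camera"))
E
```

```text
total 12
drwxr-xr-x  3 agent agent 4096 Dec  7 04:05 .
drwxr-xr-x 23 root  root  4096 Dec  7 04:05 ..
drwxr-xr-x  2 agent agent 4096 Dec  7 04:05 pics
{'t': 0.0, 'joints': array([ 1.08939438e+00,  4.91561235e-01,  1.55941386e+00,  7.58624265e-07,
        1.09166454e+00, -1.05598773e-01]), 'qvel': array([-0.00106612,  0.00028765,  0.00067545,  0.00111664,  0.0013327 ,
        0.00084886]), 'tau': array([-1.91343832e-03, -6.12640071e+01, -2.58183235e+01,  6.92352327e-02,
        4.80918330e-02, -8.76712147e-05]), 'eef_pos': array([229.26442909, 581.19874195, 214.07295355]), 'tcp_rot': array([-3.14148163e+00,  1.04107223e-03,  1.19499286e+00]), 'ft_force': array([0.4182814 , 0.62338324, 0.47631329]), 'moment': array([ 0.01404759, -0.00482486, -0.00844335]), 'opening': 1.000400943751854}
18.8
scene [[482.43147954   0.         321.04336884]
 [  0.         482.43147954 242.66100539]
 [  0.           0.           1.        ]] [[ 0.87263986 -0.48820636  0.01241897]
 [-0.22237225 -0.41986067 -0.87992477]
 [ 0.43479911  0.76509579 -0.4749507 ]] [-418.92210144  209.18187247  585.16409154] None
top [[517.62425981   0.         322.47950243]
 [  0.         517.62425981 241.27064075]
 [  0.           0.           1.        ]] [[ 0.0200384  -0.99978504 -0.0053225 ]
 [-0.99697047 -0.01958124 -0.07527589]
 [ 0.07515549  0.00681479 -0.99714854]] [ 62.33858192 507.3597386  965.86615921] None
wrist [[366.20312034   0.         318.50790866]
 [  0.         366.20312034 245.64220853]
 [  0.           0.           1.        ]] None None [[ 9.99999966e-01 -2.58994040e-04 -4.50104822e-06 -2.90328792e-01]
 [ 2.51435186e-04  9.66343719e-01  2.57254258e-01 -7.21526229e+01]
 [-6.22777598e-05 -2.57254250e-01  9.66343752e-01 -1.69770292e+02]
 [ 0.00000000e+00  0.00000000e+00  0.00000000e+00  1.00000000e+00]]invalid input: not JSON, or not a number
```

View pics/scene0.png

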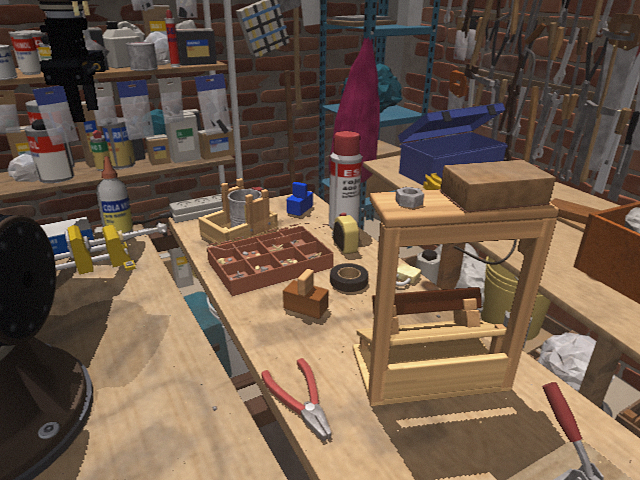

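View pics/top0.png

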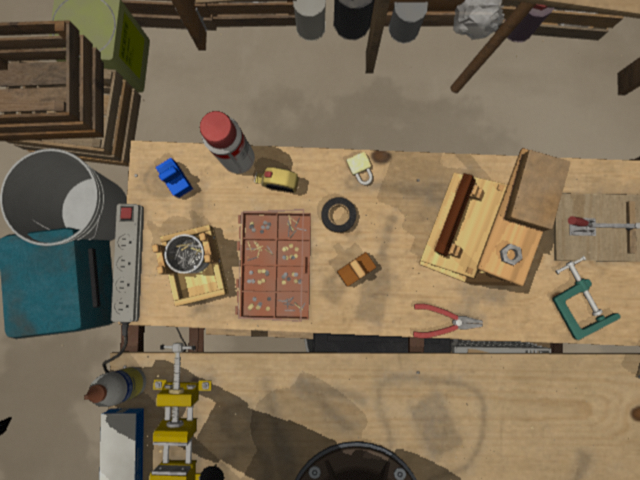

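View pics/wrist0.png

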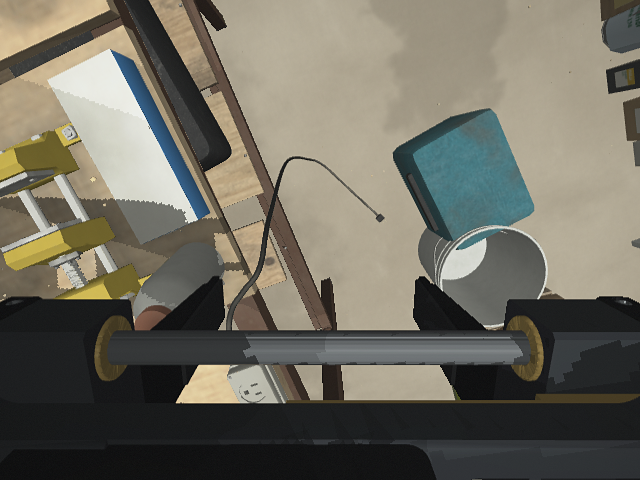

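```bash
cat > h.py <<'E'
import numpy as np, cv2
from cell import env, vision, job
from scipy.spatial.transform import Rotation as Ro
def camRT(p, st=None):
    if p.get("R") is not None: return np.array(p["R"]),np.array(p["t"])
    T=np.array(p["tool_from_camera"]); W=np.eye(4)
    W[:3,:3]=Ro.from_euler('xyz',st["tcp_rot"]).as_matrix(); W[:3,3]=st["eef_pos"]
    M=np.linalg.inv(W@T); return M[:3,:3],M[:3,3]
def proj(X,K,R,t):
    c=np.atleast_2d(X)@R.T+t; u=c@K.T; return u[:,:2]/u[:,2:]
def back(uv,z,K,R,t):
    uv=np.atleast_2d(uv).astype(float); d=(np.c_[uv,np.ones(len(uv))]@np.linalg.inv(K).T)@R
    C=-R.T@t; s=(z-C[2])/d[:,2]; return C+s[:,None]*d
def save(img,name): cv2.imwrite("pics/"+name,img[:,:,::-1])
E
python3 - <<'E'
from h import *
for cam in ("top","scene"):
    p=vision.read_camera(cam); R,t=camRT(p); K=p["intrinsics"]
    for q in ["carrier","tin","filler","bar","bar_rack","spray","tape_measure","tape_roll","padlock","pliers"]:
        for d in vision.find_in(p,q)[:3]:
            if d["confidence"]>.2: 
                X=R.T@(np.array(d["at"])-t); print(cam,q,round(d["confidence"],2),X.round(),proj(X,K,R,t).round()[0])
    if cam=="top":
        im=p["pixels"]; save(cv2.resize(im[210:320,140:250],None,fx=5,fy=5,interpolation=cv2.INTER_CUBIC),"c1.png")
        save(cv2.resize(im[150:310,400:570],None,fx=4,fy=4,interpolation=cv2.INTER_CUBIC),"c2.png")
        save(cv2.resize(im[230:310,310:400],None,fx=6,fy=6,interpolation=cv2.INTER_CUBIC),"c3.png")
E
```

```text
top carrier 0.96 [438. 310.  39.] [194. 274.]
top carrier 0.34 [ 523. -206.  259.] [515. 221.]
top tin 0.83 [475. 325.  52.] [185. 254.]
top filler 0.97 [615. 354.  40.] [174. 180.]
top filler 0.88 [452.   8.  38.] [356. 270.]
top bar 0.62 [ 551. -156.   95.] [453. 215.]
top bar 0.5 [443. 304.  40.] [197. 272.]
top bar_rack 0.69 [ 525. -204.  260.] [514. 219.]
top spray 0.73 [657. 239. 164.] [223. 141.]
top tape_measure 0.78 [620. 154.  57.] [279. 178.]
top tape_measure 0.63 [ 551. -166.   98.] [458. 215.]
top tape_roll 0.79 [557.  42.  11.] [339. 215.]
top padlock 0.88 [656.   5.  16.] [359. 165.]
top pliers 0.71 [ 358. -166.    9.] [446. 322.]
top pliers 0.57 [ 520. -208.  259.] [517. 223.]
top pliers 0.28 [654.   5.  16.] [359. 166.]
scene carrier 0.83 [452. 273.  34.] [243. 225.]
scene tin 0.78 [458. 312.  62.] [238. 205.]
scene filler 0.75 [616. 346.  33.] [299. 198.]
scene filler 0.6 [446.  -5.  31.] [304. 297.]
scene bar 0.68 [ 554. -169.   93.] [431. 298.]
scene spray 0.68 [ 526. -234.  174.] [458. 275.]
scene spray 0.6 [659. 218. 117.] [346. 178.]
scene spray 0.59 [556.  32.  20.] [350. 274.]
scene tape_measure 0.67 [ 529. -235.  176.] [461. 274.]
scene tape_measure 0.57 [613. 137.  41.] [347. 232.]
scene tape_roll 0.76 [555.  29.  20.] [350. 275.]
scene padlock 0.58 [655.  -2.  10.] [407. 274.]
scene pliers 0.98 [ 351. -178.   10.] [301. 402.]
```

View pics/c1.png

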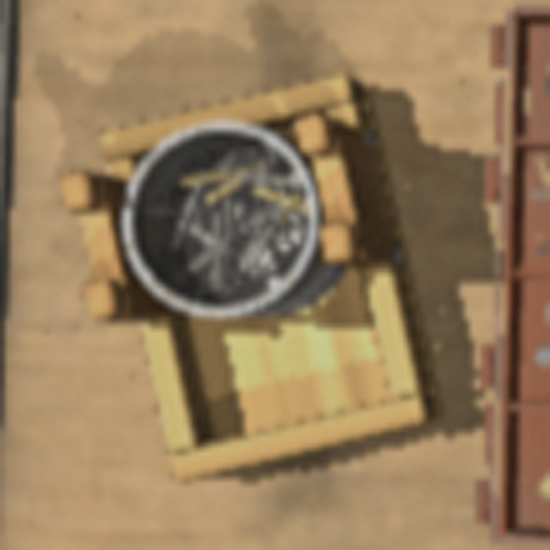

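View pics/c2.png

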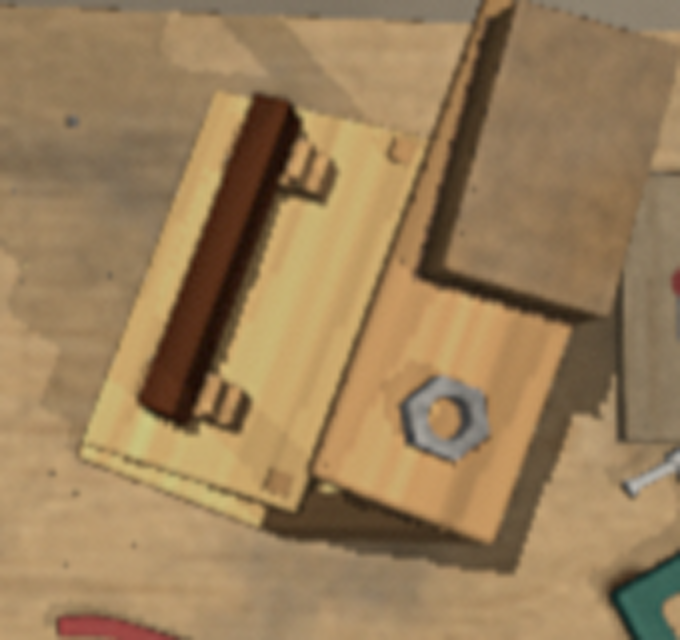

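View pics/c3.png

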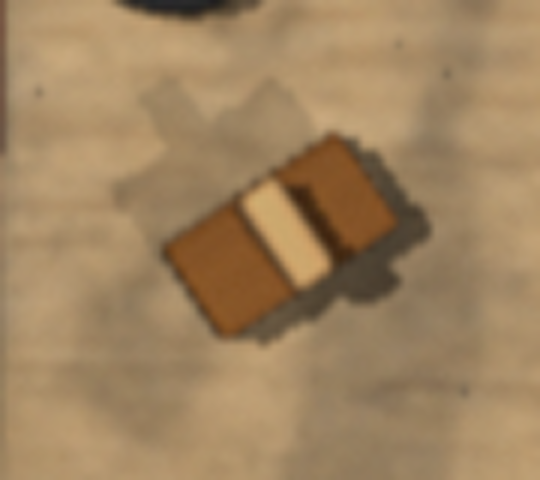

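```bash
cat > fit.py <<'E'
from h import *
from scipy.optimize import least_squares
p=vision.read_camera("top"); R,t=camRT(p); K=p["intrinsics"]
s=vision.read_camera("scene"); Rs,ts=camRT(s); Ks=s["intrinsics"]
def rz(a): c,s_=np.cos(a),np.sin(a); return np.array([[c,-s_,0],[s_,c,0],[0,0,1]])
def place(P,v): return np.array(P)@rz(v[2]).T+[v[0],v[1],0]
def fit(P,uv,v0):
    f=lambda v:(proj(place(P,v),K,R,t)-uv).ravel()
    r=least_squares(f,v0); print("pose",r.x.round(3),"resid",f(r.x).round(1)); return r.x
def full(c,ox,oy,f): return (np.array(c,float)+.5)/f-.5+[ox,oy]
# filler
fu=full([(335,133),(398,222),(232,336),(163,247),(272,177),(332,265),(303,292),(242,202)],310,230,6)
# own y = long (66). image long dir from (199,291) to (366,177): up-right => world +x, -y
FP=[(18,33,36),(-18,33,36),(-18,-33,36),(18,-33,36),(17,7,68),(-17,7,68),(-17,-7,68),(17,-7,68)]
vf=fit(FP,fu,[452,5,-2.2+3.14]); 
cu=full([(350,75),(103,133),(180,478),(425,418)],140,210,5)
CP=[(67,-48,40),(67,48,40),(-67,48,40),(-67,-48,40)]
vc=fit(CP,cu,[445,310,0.2])
# bar
im=p["pixels"].astype(int); sub=im[150:310,400:570]
ru=full([(315,480),(490,543)],400,150,4)
print("shelf corners",back(ru,262,K,R,t).round())
c,sn=np.cos(np.pi/6),.5
def rb(q): x,y,z=q; return (x*c-z*sn, y, 75+x*sn+z*c)
bu=full([(255,95),(142,395),(185,422),(300,118)],400,150,4)
BP=[rb((-9,75,28)),rb((-9,-75,28)),rb((9,-75,0)),rb((9,75,28))]
BP2=[rb((-9,75,28)),rb((-9,-75,28)),rb((9,-75,28)),rb((9,75,28))]
for B in (BP2,): vb=fit(B,bu,[551,-160,-1.9+1.57-1.57])
np.save("poses.npy",[vf,vc,vb])
def box(x0,x1,y0,y1,z0,z1): return [(x,y,z) for x in(x0,x1) for y in(y0,y1) for z in(z0,z1)]
E_=[(0,1),(2,3),(4,5),(6,7),(0,2),(1,3),(4,6),(5,7),(0,4),(1,5),(2,6),(3,7)]
items=[(box(-18,18,-33,33,0,36),vf),(box(-17,17,-7,7,36,68),vf),(box(-67,67,-48,48,0,40),vc),(box(-56,56,-37,37,10,40),vc),
 (box(-6.5,46.5,37,48,40,99),vc),(box(-6.5,46.5,-48,-37,40,99),vc),([rb(q) for q in box(-9,9,-75,75,0,28)],vb),(box(15,85,-95,95,250,262),vb),(box(-45,85,-95,95,0,1),vb)]
def draw(img,K,R,t):
    b=cv2.resize(img,None,fx=3,fy=3,interpolation=cv2.INTER_CUBIC)
    for P,v in items:
        u=(proj(place(P,v),K,R,t)+.5)*3-.5
        for i,j in E_: cv2.line(b,tuple(int(k) for k in u[i].round()),tuple(int(k) for k in u[j].round()),(0,255,255),1)
    return b
if __name__=="__main__":
    b=draw(p["pixels"],K,R,t); save(np.hstack([b[600:1000,390:790],b[600:1000,900:1300]]),"o1.png"); save(b[400:950,1200:1750],"o2.png")
    b=draw(s["pixels"],Ks,Rs,ts); save(b[500:1000,560:1010],"o3.png"); save(b[540:1200,1040:1700],"o4.png")
E
python3 fit.py
```

```text
pose [454.659   7.937   3.733] resid [ 11.2  15.6  -9.9 -15.5 -11.9 -15.4  10.1  15.8  11.   15.1  -9.3 -15.4
 -10.9 -15.7   9.5  15.2]
pose [4.56216e+02 3.13048e+02 2.56000e-01] resid [ 0.2 -0.9 -0.5 -0.5 -0.7  0.7  1.   0.6]
shelf corners [[ 452. -152.  262.]
 [ 430. -214.  262.]]
pose [ 547.985 -172.233   -1.93 ] resid [ 1.6  0.  -0.2  3.6 -1.5 -0.1  0.1 -3.5]
```

```bash
sed -i 's/^FP=.*/FP=[(-18,33,36),(18,33,36),(18,-33,36),(-18,-33,36),(-17,7,68),(17,7,68),(17,-7,68),(-17,-7,68)]/' fit.py; sed -i 's/-2.2+3.14\]/-0.9]/' fit.py
python3 fit.py
```

```text
pose [454.581   7.91   -2.518] resid [ 0.1 -0.9  0.6  0.1 -0.8  1.3 -0.3  0.2  0.4 -0.6  1.2  0.2 -0.3  0.2
 -0.9 -0.4]
pose [4.56216e+02 3.13048e+02 2.56000e-01] resid [ 0.2 -0.9 -0.5 -0.5 -0.7  0.7  1.   0.6]
shelf corners [[ 452. -152.  262.]
 [ 430. -214.  262.]]
pose [ 547.985 -172.233   -1.93 ] resid [ 1.6  0.  -0.2  3.6 -1.5 -0.1  0.1 -3.5]
```

View pics/o1.png

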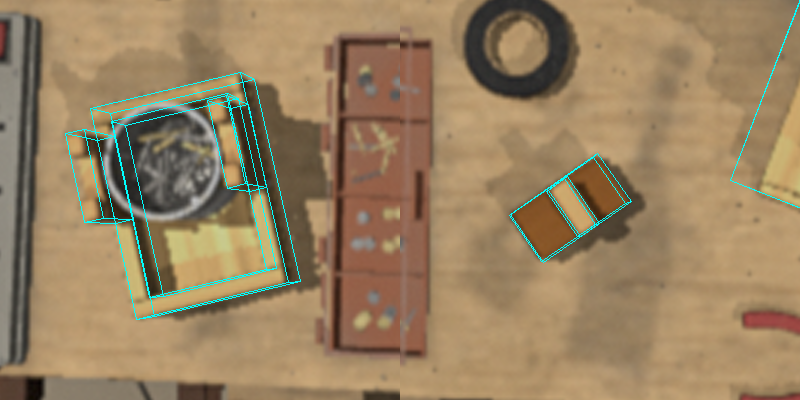

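View pics/o2.png

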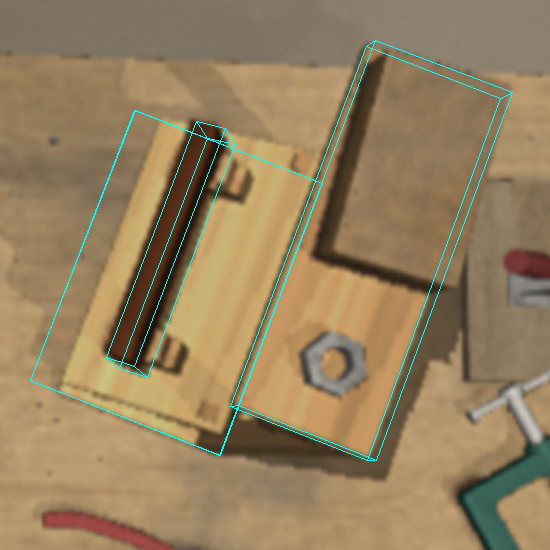

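View pics/o3.png

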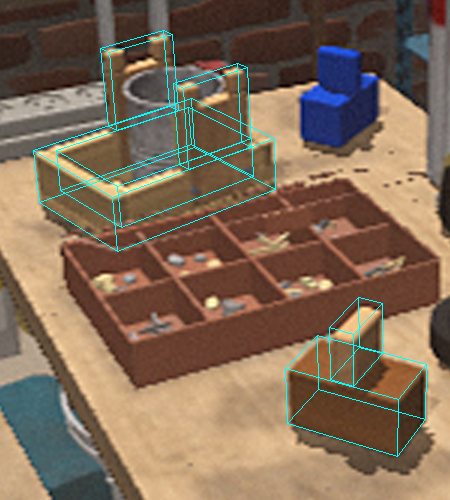

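View pics/o4.png

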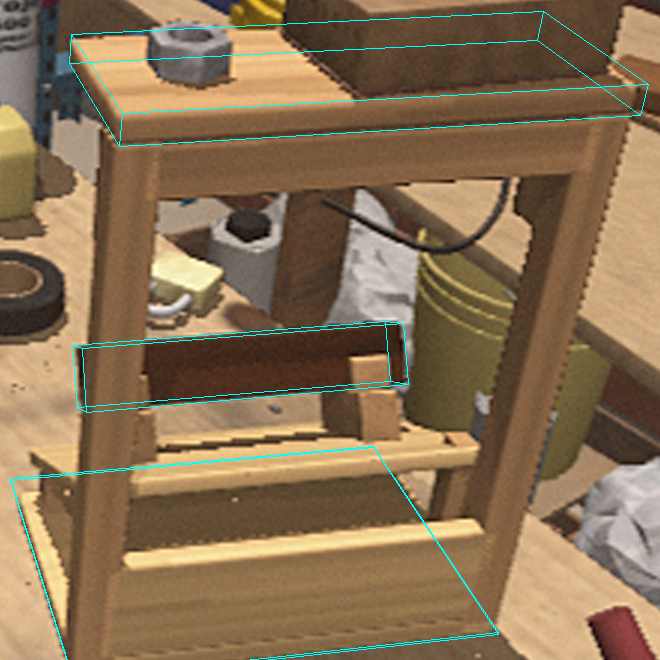

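```bash
cat > rel.py <<'E'
from h import *
# usage: rel(list of (x,y,z,yaw)) -> rows in current tool frame
def rel(ts):
    s=env.state(); Rm=Ro.from_euler('xyz',s["tcp_rot"]).as_matrix()
    for x,y,z,yaw in ts:
        d=Rm.T@(np.array([x,y,z])-s["eef_pos"])
        tx=Rm[:,0]; cur=np.arctan2(tx[1],tx[0]); a=-np.degrees((yaw-cur+np.pi)%(2*np.pi)-np.pi)
        print(np.r_[d,a].round(1).tolist())
    print("now t",s["t"],s["eef_pos"].round(1),s["tcp_rot"].round(3),"open",round(s["opening"],3),"F",s["ft_force"].round(1))
E
python3 -c "
from rel import *
rel([(280,520,300,1.195),(440,400,300,1.5),(454.6,7.9,260,2.19)])
R=Ro.from_euler('xyz',env.state()['tcp_rot']).as_matrix(); print(R.round(3))"
```

```text
[-38.5, 69.6, -85.3, 0.0]
[-91.4, 262.5, -85.3, -17.5]
[-450.8, 420.0, -45.4, -57.0]
now t 1.45 [229.4 581.4 214.7] [ 3.142 -0.     1.195] open 1.003 F [-0.5  0.1 -0.5]
[[ 0.367  0.93   0.   ]
 [ 0.93  -0.367  0.   ]
 [ 0.     0.    -1.   ]]
```

```bash
python3 -m pendant '[[-20,35,-45,0],[-38,75,-85,0],[-55,130,-85,-8],[-75,185,-85,-17],[-105,230,-85,-27],[-150,265,-85,-37],[-205,295,-80,-47],[-255,320,-75,-57]]' 0; python3 -m pendant '[[0,0,0,0]]'; python3 -c "
from rel import *
rel([(454.6,7.9,220,2.19)])"
```

```text
t: 2.45
eef_pos: [433.5, 228.2, 289.9]
tcp_rot: [3.141, 0.0, 2.185]
ft_force: [0.9, -0.6, 0.9]
opening: 0.999
t: 2.58
eef_pos: [433.6, 225.5, 290.0]
tcp_rot: [3.141, 0.0, 2.184]
ft_force: [0.6, 0.5, -0.5]
opening: 1.0
[-190.1, -108.0, 70.0, -0.4]
now t 2.575 [433.6 225.5 290. ] [3.141 0.    2.184] open 1.0 F [ 0.6  0.5 -0.5]
```

```bash
python3 -m pendant '[[-48,-27,18,0],[-96,-54,35,0],[-144,-81,55,0],[-190,-108,90,0],[-190,-108,130,0],[-190,-108,130,0]]' 0.45; cat > ov.py <<'E'
import sys
from h import *
def rz(a): c,s_=np.cos(a),np.sin(a); return np.array([[c,-s_,0],[s_,c,0],[0,0,1]])
def place(P,v): return np.array(P)@rz(v[2]).T+[v[0],v[1],0]
def box(x0,x1,y0,y1,z0,z1): return [(x,y,z) for x in(x0,x1) for y in(y0,y1) for z in(z0,z1)]
E_=[(0,1),(2,3),(4,5),(6,7),(0,2),(1,3),(4,6),(5,7),(0,4),(1,5),(2,6),(3,7)]
c,sn=np.cos(np.pi/6),.5
def rb(q): x,y,z=q; return (x*c-z*sn, y, 75+x*sn+z*c)
def items():
    vf,vc,vb=np.load("poses.npy")
    return [(box(-18,18,-33,33,0,36),vf),(box(-17,17,-7,7,36,68),vf),(box(-67,67,-48,48,0,40),vc),(box(-56,56,-37,37,10,40),vc),
 (box(-6.5,46.5,37,48,40,99),vc),(box(-6.5,46.5,-48,-37,40,99),vc),([rb(q) for q in box(-9,9,-75,75,0,28)],vb),(box(15,85,-95,95,250,262),vb)]
def over(cam,name,crop=None,f=1,dr=True):
    st=env.state(); p=vision.read_camera(cam); R,t=camRT(p,st); K=p["intrinsics"]
    b=cv2.resize(p["pixels"],None,fx=f,fy=f,interpolation=cv2.INTER_CUBIC)
    if dr:
      for P,v in items():
        X=place(P,v)
        if ((X@R.T+t)[:,2]<30).any(): continue
        u=(proj(X,K,R,t)+.5)*f-.5
        for i,j in E_: cv2.line(b,tuple(int(k) for k in u[i].round()),tuple(int(k) for k in u[j].round()),(0,255,255),1)
    if crop: x0,x1,y0,y1=[int(k*f) for k in crop]; b=b[y0:y1,x0:x1]
    save(b,name); return p,R,t,K
E
python3 -c "
from ov import *
over('wrist','w1.png')
from rel import *; rel([(454.6,7.9,39,2.195)])"
```

```text
t: 3.32
eef_pos: [453.9, 8.2, 158.5]
tcp_rot: [-3.139, -0.003, 2.181]
ft_force: [0.2, 0.3, 1.0]
opening: 0.556
[-0.6, -0.3, 121.0, -0.7]
now t 3.375 [454.7   8.5 160. ] [-3.141e+00 -1.000e-03  2.183e+00] open 0.553 F [ 0.3 -0.2  0.7]
```

View pics/w1.png

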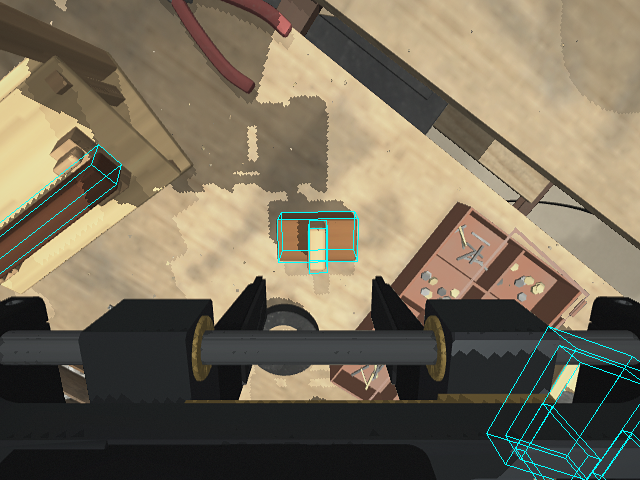

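```bash
python3 -m pendant '[[-0.5,0,55,0],[-0.5,0,100,-0.5],[-0.5,0,120,-0.5],[-0.5,0,120,-0.5]]' 0.45;  python3 -m pendant '[[0,0,0,0],[0,0,0,0],[0,0,0,0],[0,0,0,0]]' 1; python3 -c "
from rel import *
v=np.load('poses.npy')[1]; g=rz=None
c,s=np.cos(v[2]),np.sin(v[2]); gx,gy=v[0]-36*c,v[1]-36*s
print(gx,gy); rel([(454.6,7.9,160,2.195),(gx,gy,160,v[2]+np.pi/2),(gx,gy,50,v[2]+np.pi/2)])"
```

```text
t: 3.88
eef_pos: [455.5, 9.0, 40.4]
tcp_rot: [-3.14, -0.001, 2.192]
ft_force: [-0.1, -0.3, 0.7]
opening: 0.55
t: 4.38
eef_pos: [455.6, 9.0, 40.8]
tcp_rot: [-3.141, -0.001, 2.192]
ft_force: [-0.7, -0.3, -0.1]
opening: 0.186
421.3884161907512 303.934143481974
[-0.2, -1.6, -119.2, -0.2]
[259.8, 143.8, -119.2, 20.9]
[259.7, 143.9, -9.2, 20.9]
now t 4.375 [455.6   9.   40.8] [-3.141e+00 -1.000e-03  2.192e+00] open 0.186 F [-0.7 -0.3 -0.1]
```

```bash
python3 -m pendant '[[0,0,0,0],[0,0,0,0],[0,0,-50,0],[0,0,-105,0],[45,25,-130,5],[95,52,-130,11],[145,80,-130,16],[195,108,-130,21]]' 1; python3 -m pendant '[[40,0,0,0],[60,0,0,0],[60,0,0,0]]'; python3 -c "
from ov import *
over('wrist','w2.png')
from rel import *; rel([(421.4,303.9,170,1.827)])"
```

```text
t: 5.38
eef_pos: [429.5, 232.1, 170.9]
tcp_rot: [-3.141, -0.0, 1.823]
ft_force: [1.3, -0.4, -1.3]
opening: 0.146
t: 5.75
eef_pos: [414.0, 291.1, 170.6]
tcp_rot: [-3.14, -0.0, 1.825]
ft_force: [1.2, -0.3, -0.9]
opening: 0.145
[11.4, 10.3, 0.7, -0.2]
now t 5.8 [414.2 290.3 170.7] [-3.14  -0.     1.824] open 0.144 F [-0.1 -0.6 -1.2]
```

View pics/w2.png

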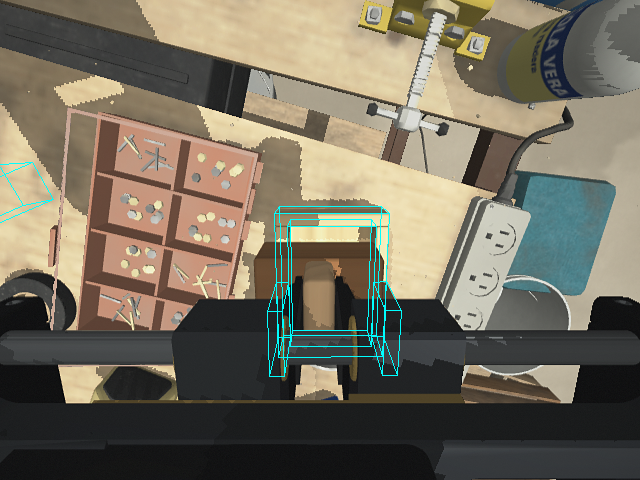

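```bash
python3 -c "
from ov import *
over('wrist','w3.png',(240,420,180,310),4)
over('top','t3.png',(140,260,200,320),5)"
```

```text
(no output)
```

View pics/w3.png

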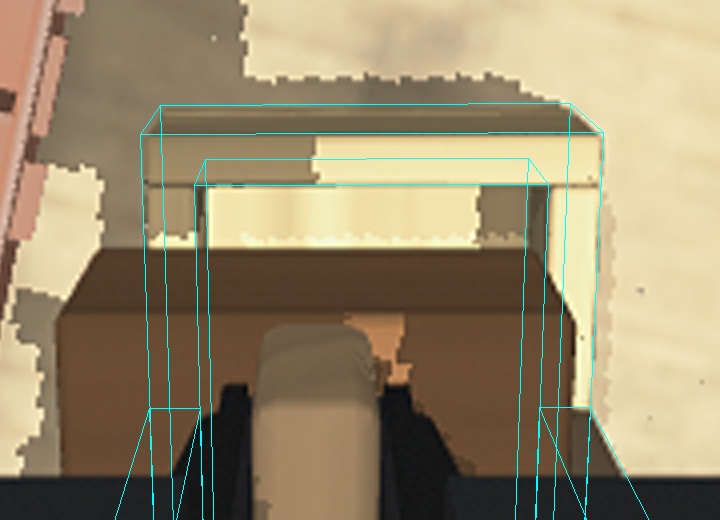

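View pics/t3.png

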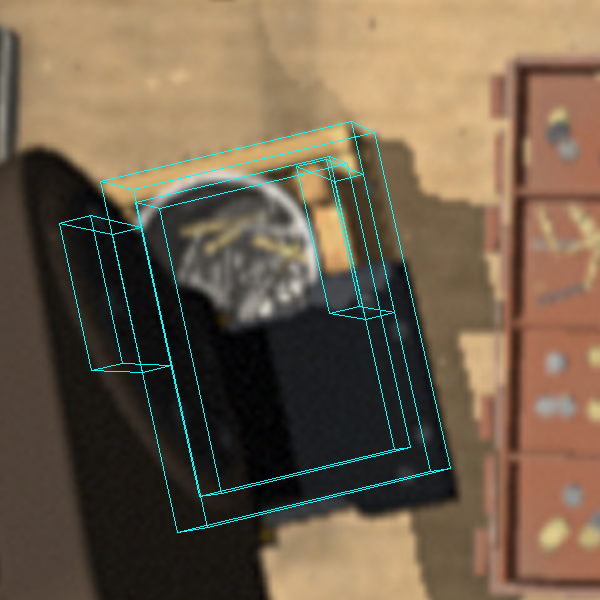

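```bash
python3 -m pendant '[[11,11.5,0,0],[11,11.5,40,0],[11,11.5,82,0],[11,11.5,82,0],[11,11.5,82,0]]'; python3 -c "
from ov import *
over('wrist','w4.png',(240,420,180,310),4)
from rel import *; rel([(421.4,303.9,51,1.827)])"
```

```text
t: 6.52
eef_pos: [423.9, 303.4, 89.9]
tcp_rot: [-3.142, -0.0, 1.822]
ft_force: [-0.2, 0.2, -0.3]
opening: 0.143
[1.0, -2.4, 39.3, -0.3]
now t 6.575 [423.9 303.5  90.3] [ 3.141e+00 -1.000e-03  1.822e+00] open 0.144 F [ 0.1  0.3 -1.2]
```

View pics/w4.png

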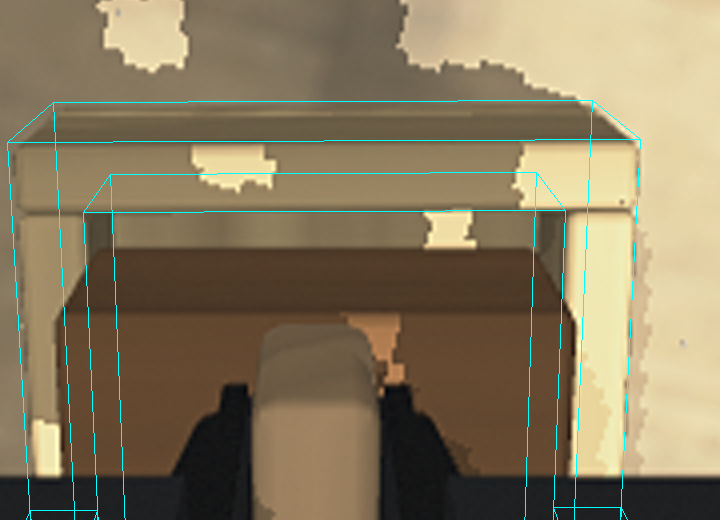

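```bash
python3 -m pendant '[[0.5,-1.2,0,-0.3],[0.5,-1.2,12,-0.3],[0.5,-1.2,24,-0.3],[0.5,-1.2,34,-0.3],[0.5,-1.2,38.5,-0.3],[0.5,-1.2,38.5,-0.3]]'; python3 -c "
from ov import *
over('wrist','w5.png',(240,420,180,310),4)
from rel import *; rel([(421.4,303.9,51,1.827)])"
```

```text
t: 7.32
eef_pos: [422.6, 303.6, 51.3]
tcp_rot: [3.141, -0.001, 1.827]
ft_force: [0.2, 0.2, -0.7]
opening: 0.143
[0.5, -1.2, 0.6, 0.0]
now t 7.375 [422.7 303.7  51.6] [ 3.141e+00 -1.000e-03  1.827e+00] open 0.149 F [-0.1  0.4  0.1]
```

View pics/w5.png

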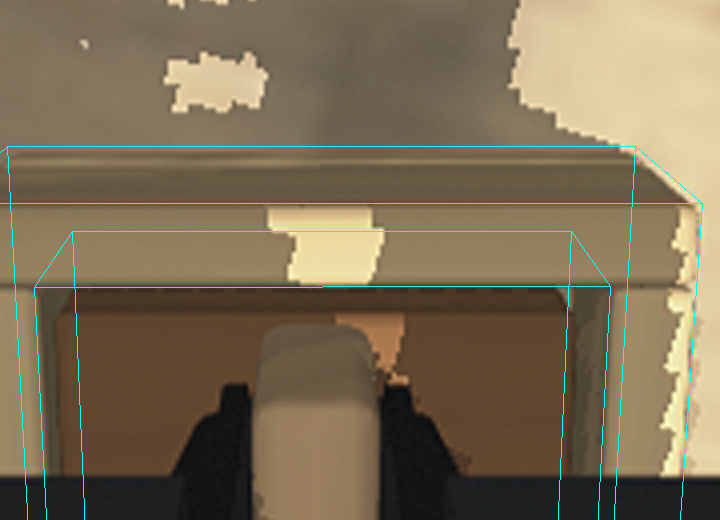

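```bash
python3 -m pendant '[[0,0,0.3,0],[0,0,0.3,0],[0,0,0.3,0],[0,0,-50,0],[0,0,-110,0],[0,0,-160,0],[-20,-50,-200,0],[-20,-50,-200,0]]' 0.5; python3 -c "
from ov import *
over('wrist','w6.png',(160,480,160,400),2.5); over('top','t6.png',(140,260,200,320),5)"
```

```text
t: 8.38
eef_pos: [378.0, 270.7, 254.1]
tcp_rot: [3.137, -0.001, 1.827]
ft_force: [0.3, -0.2, -0.2]
opening: 0.499
```

View pics/w6.png

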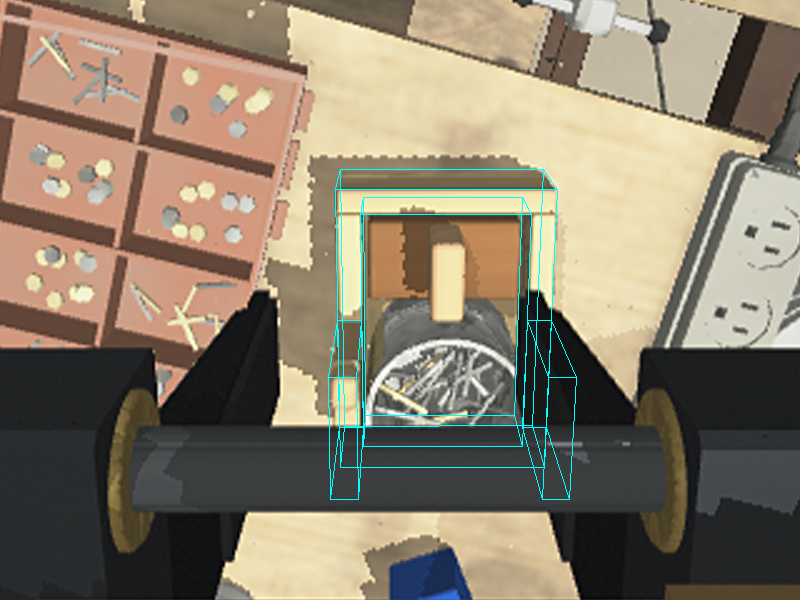

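View pics/t6.png

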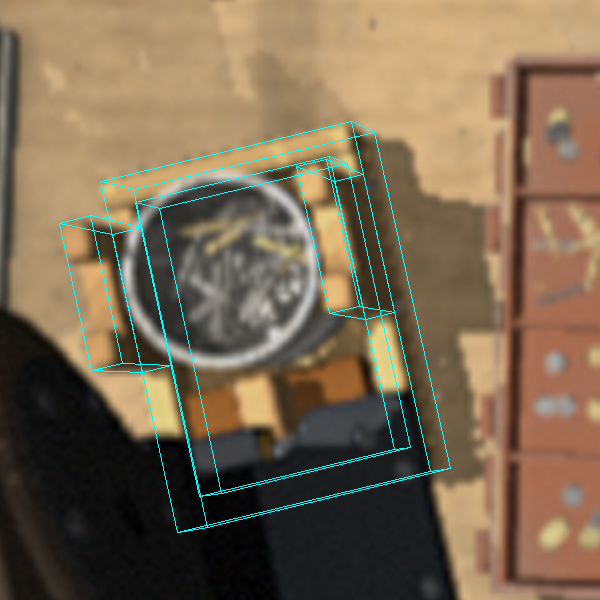

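```bash
python3 -c "
from rel import *
rel([(300,350,380,1.5),(152,405,380,1.21)])"
```

```text
[96.2, -56.4, -127.9, 18.7]
[186.9, -185.7, -128.1, 35.3]
now t 8.475 [379.2 271.4 252.2] [ 3.139e+00 -1.000e-03  1.827e+00] open 0.496 F [ 0.2 -0.7 -0.3]
```

```bash
python3 -m pendant '[[30,-20,-50,9],[65,-40,-95,19],[100,-75,-128,28],[140,-120,-128,35],[187,-160,-128,35],[187,-186,-128,35],[187,-186,-128,35]]' 0; python3 -c "
from rel import *
rel([(152,405,380,1.21),(132,352,380,1.21),(102,265,380,1.21)]); print(env.state()['joints'].round(3))"
```

```text
t: 9.35
eef_pos: [150.7, 405.7, 379.1]
tcp_rot: [3.14, -0.001, 1.219]
ft_force: [-0.4, 0.3, 0.2]
opening: 1.0
[-0.2, 1.4, -0.9, 0.5]
[-56.9, 0.9, -1.0, 0.5]
[-148.9, 2.8, -1.0, 0.5]
now t 9.35 [150.7 405.7 379.1] [ 3.140e+00 -1.000e-03  1.219e+00] open 1.0 F [-0.4  0.3  0.2]
[ 1.063e+00  6.100e-02  1.729e+00 -1.000e-03  1.351e+00 -1.560e-01]
```

```bash
python3 -m pendant '[[-62,1,0,0],[-124,2,0,0],[-180,2,0,0],[-180,2,0,0]]'; python3 -c "
from h import *
print(env.state()['joints'].round(3))"
```

```text
t: 9.85
eef_pos: [90.5, 234.3, 379.2]
tcp_rot: [3.14, -0.002, 1.217]
ft_force: [0.4, 0.8, 0.1]
opening: 1.001
[ 9.380e-01 -2.700e-01  2.009e+00 -1.000e-03  1.400e+00 -2.780e-01]
```

```bash
python3 -c "
from rel import *
L=[]
for k in range(1,9):
    a=np.radians(69-10*k); r=251+min(k*15,60); L.append((r*np.cos(a),r*np.sin(a),380+15*k,a+0.02))
rel(L)"
```

```text
[10.2, 45.9, -15.7, 9.6]
[11.7, 95.8, -30.6, 19.6]
[3.4, 147.7, -45.5, 29.6]
[-15.3, 199.4, -60.5, 39.6]
[-54.0, 237.2, -75.5, 49.6]
[-98.8, 267.8, -90.6, 59.6]
[-148.2, 290.1, -105.6, 69.6]
[-200.7, 303.6, -120.8, 79.6]
now t 9.85 [ 90.5 234.3 379.2] [ 3.140e+00 -2.000e-03  1.217e+00] open 1.001 F [0.4 0.8 0.1]
```

```bash
python3 -m pendant '[[10,46,-15,10],[12,96,-30,20],[3,148,-45,30],[-15,199,-60,40],[-54,237,-75,50],[-99,268,-90,60],[-148,290,-105,70],[-200,304,-120,80]]'; python3 -c "
from rel import *
s=env.state(); a0=np.arctan2(s['eef_pos'][1],s['eef_pos'][0]); print(a0, s['joints'].round(2))
L=[]
for k in range(1,9):
    a=a0-np.radians(10.5*k); r=311; L.append((r*np.cos(a),r*np.sin(a),500,a+.02))
rel(L)"
```

```text
t: 10.85
eef_pos: [307.4, -61.9, 499.2]
tcp_rot: [-3.139, -0.001, -0.186]
ft_force: [0.6, 1.3, 1.1]
opening: 1.0
-0.1986261182668817 [-0.41 -0.18  1.66  0.    1.67 -0.23]
[-8.5, 56.6, -0.9, 10.1]
[-24.6, 111.2, -1.1, 20.6]
[-50.4, 161.9, -1.2, 31.1]
[-85.0, 207.1, -1.4, 41.6]
[-127.2, 245.2, -1.5, 52.1]
[-175.7, 275.0, -1.6, 62.6]
[-228.9, 295.4, -1.7, 73.1]
[-284.8, 305.8, -1.8, 83.6]
now t 10.85 [307.4 -61.9 499.2] [-3.139e+00 -1.000e-03 -1.860e-01] open 1.0 F [0.6 1.3 1.1]
```

```bash
python3 -m pendant '[[-8,57,-20,10],[-25,111,-40,21],[-50,162,-60,31],[-85,207,-80,42],[-127,245,-100,52],[-176,275,-120,63],[-229,295,-140,73],[-285,306,-160,84]]'; python3 -c "
from rel import *
s=env.state(); a0=np.arctan2(s['eef_pos'][1],s['eef_pos'][0]); print(a0, s['joints'].round(2))
L=[]
for r,z in ((330,700),(400,800),(500,900),(600,1000)):
    a=-1.93; L.append((r*np.cos(a),r*np.sin(a),z,-1.93))
rel(L)"
```

```text
t: 11.85
eef_pos: [-32.7, -312.2, 658.1]
tcp_rot: [-3.14, 0.004, -1.655]
ft_force: [-0.1, -1.6, -0.5]
opening: 1.003
-1.6752433016200574 [-1.89 -0.13  1.22  0.    2.05 -0.23]
[3.6, 83.2, -42.1, 15.7]
[70.6, 102.0, -142.4, 15.7]
[166.4, 129.0, -242.8, 15.7]
[262.3, 156.0, -343.2, 15.7]
now t 11.85 [ -32.7 -312.2  658.1] [-3.14   0.004 -1.655] open 1.003 F [-0.1 -1.6 -0.5]
```

```bash
python3 -m pendant '[[3,62,-20,10],[20,90,-70,16],[40,100,-130,16],[60,110,-190,16],[80,115,-240,16],[100,120,-290,16],[120,120,-340,16],[120,120,-400,16]]'; python3 -c "
from rel import *
s=env.state(); print(s['joints'].round(3)); rel([])"
```

```text
t: 12.85
eef_pos: [-102.5, -264.4, 878.1]
tcp_rot: [-3.118, 0.069, -1.934]
ft_force: [-1.1, 0.3, -0.4]
opening: 1.002
[-2.181  0.238  0.047  0.027  2.929 -0.219]
now t 12.85 [-102.5 -264.4  878.1] [-3.118  0.069 -1.934] open 1.002 F [-1.1  0.3 -0.4]
```

```bash
python3 -c "
from ov import *
over('wrist','w7.png',dr=False)
over('scene','s7.png',dr=False)
from rel import *
L=[]
a=-1.93
for r,z in ((340,860),(400,830),(460,800),(520,770),(580,740),(640,710),(700,680),(755,650)):
    L.append((r*np.cos(a),r*np.sin(a),z,-1.93))
rel(L)"
```

```text
[59.9, -2.1, 15.2, -0.2]
[121.7, -1.8, 41.2, -0.2]
[183.6, -1.5, 67.1, -0.2]
[245.4, -1.1, 93.1, -0.2]
[307.3, -0.8, 119.1, -0.2]
[369.1, -0.5, 145.1, -0.2]
[431.0, -0.1, 171.0, -0.2]
[487.8, 0.2, 197.3, -0.2]
now t 12.95 [-101.  -262.5  879.1] [-3.119  0.066 -1.934] open 1.001 F [-0.3  0.5 -0.8]
```

View pics/w7.png

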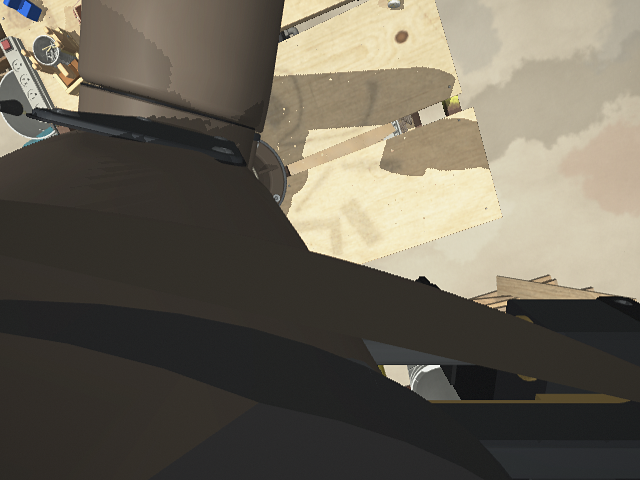

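View pics/s7.png

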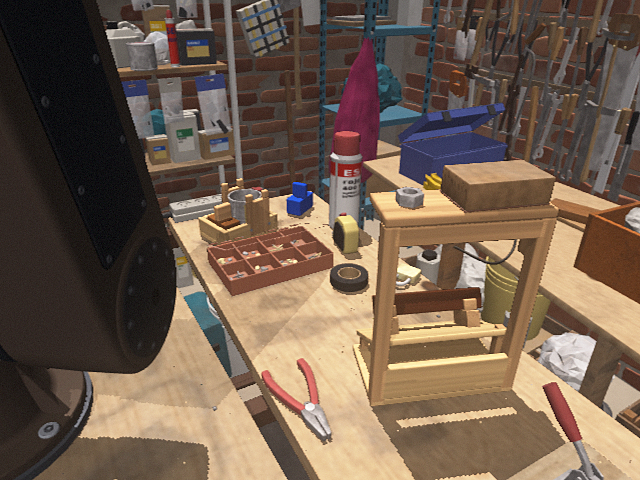

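```bash
python3 -m pendant '[[55,-2,30,0],[110,-2,60,0],[165,-2,90,0],[220,-2,120,0],[275,-1,150,0],[330,-1,180,0],[385,0,210,0],[440,0,240,0]]'; python3 -c "
from rel import *
s=env.state(); print(s['joints'].round(3)); 
a=-1.93
rel([(r*np.cos(a),r*np.sin(a),z,-1.93) for r,z in ((850,600),(900,600),(1000,600))])
from ov import *
over('wrist','w8.png',dr=False)"
```

```text
t: 13.95
eef_pos: [-246.0, -660.2, 611.2]
tcp_rot: [-3.119, 0.064, -1.934]
ft_force: [0.6, 0.1, 1.3]
opening: 0.999
[-2.027  0.713  0.128  0.023  2.366 -0.077]
[145.9, 1.2, 1.8, -0.2]
[195.8, 0.9, -1.4, -0.2]
[295.6, 0.4, -7.9, -0.2]
now t 13.95 [-246.  -660.2  611.2] [-3.119  0.064 -1.934] open 0.999 F [0.6 0.1 1.3]
```

View pics/w8.png

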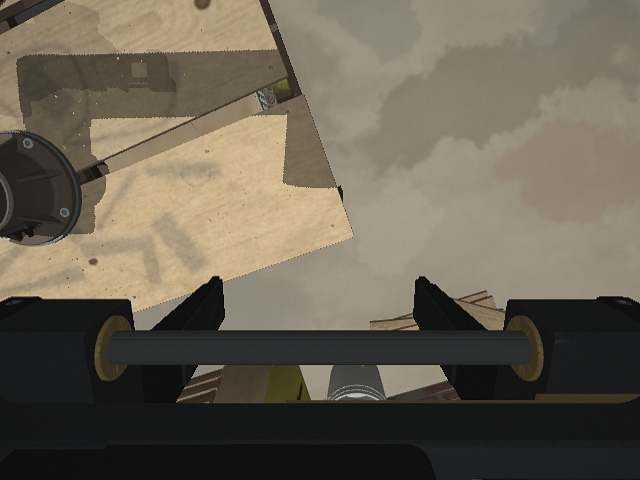

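```bash
python3 -m pendant '[[60,0,0,0],[120,0,0,0],[180,0,0,0],[180,0,0,0]]'; python3 -c "
from rel import *
s=env.state(); print(s['joints'].round(3)); rel([])
print(Ro.from_euler('xyz',s['tcp_rot']).as_matrix()[:,2])"
```

```text
t: 14.5
eef_pos: [-276.0, -738.9, 522.3]
tcp_rot: [-3.117, 0.047, -1.934]
ft_force: [-0.2, -0.0, -0.4]
opening: 1.004
[-2.019  0.866  0.048  0.027  2.276 -0.067]
now t 14.5 [-276.  -738.9  522.3] [-3.117  0.047 -1.934] open 1.004 F [-0.2 -0.  -0.4]
[ 0.03919667  0.03497309 -0.9986193 ]
```

```bash
for i in 1 2 3; do python3 -m pendant '[[200,0,-160,0]]' | tr '\n' ' '; echo; done;  python3 -c "
from rel import *
s=env.state(); print(s['joints'].round(4)); rel([])
print(Ro.from_euler('xyz',s['tcp_rot']).as_matrix()[:,2])"
```

```text
t: 14.62 eef_pos: [-279.0, -744.5, 525.4] tcp_rot: [-3.117, 0.014, -1.935] ft_force: [-0.1, 0.1, 0.1] opening: 0.999 
t: 14.75 eef_pos: [-281.5, -748.8, 532.1] tcp_rot: [-3.117, -0.022, -1.936] ft_force: [-0.1, 0.2, 0.4] opening: 1.0 
t: 14.88 eef_pos: [-284.0, -753.0, 538.9] tcp_rot: [-3.116, -0.059, -1.937] ft_force: [0.2, -0.4, 1.1] opening: 0.998 
[-2.0237  0.8452  0.0477  0.0372  2.1923 -0.0651]
now t 14.875 [-284.  -753.   538.9] [-3.116 -0.059 -1.937] open 0.998 F [ 0.2 -0.4  1.1]
[ 0.00270064 -0.06363702 -0.99796946]
```

```bash
for i in 1 2 3 4 5 6; do python3 -m pendant '[[200,0,-110,0]]' | tr '\n' ' '; echo; done;  python3 -c "
from rel import *
s=env.state(); print(s['joints'].round(4)); rel([])
print(Ro.from_euler('xyz',s['tcp_rot']).as_matrix().round(3))"
```

```text
t: 15.0 eef_pos: [-288.2, -762.4, 539.7] tcp_rot: [-3.116, -0.096, -1.938] ft_force: [0.4, -0.2, 0.5] opening: 1.002 
t: 15.12 eef_pos: [-292.4, -771.5, 540.2] tcp_rot: [-3.115, -0.132, -1.939] ft_force: [0.4, -0.1, 0.5] opening: 1.0 
t: 15.25 eef_pos: [-296.0, -778.9, 543.4] tcp_rot: [-3.115, -0.167, -1.94] ft_force: [-0.1, 1.1, -0.7] opening: 1.003 
t: 15.38 eef_pos: [-299.0, -785.2, 548.7] tcp_rot: [-3.114, -0.203, -1.941] ft_force: [0.1, -0.4, -0.3] opening: 1.0 
t: 15.5 eef_pos: [-301.7, -790.3, 555.8] tcp_rot: [-3.114, -0.24, -1.942] ft_force: [0.3, -0.6, -0.7] opening: 1.001 
t: 15.62 eef_pos: [-304.1, -794.5, 564.7] tcp_rot: [-3.113, -0.277, -1.943] ft_force: [-0.3, 0.4, -0.2] opening: 0.999 
[-2.0307  0.8247  0.0483  0.0576  1.9942 -0.0609]
now t 15.625 [-304.1 -794.5  564.7] [-3.113 -0.277 -1.943] open 0.999 F [-0.3  0.4 -0.2]
[[-0.35  -0.934 -0.073]
 [-0.896  0.356 -0.265]
 [ 0.274 -0.027 -0.961]]
```

```bash
for i in 1 2 3 4 5 6 7; do python3 -m pendant '[[200,0,-55,0]]' | tr '\n' ' '; echo; done;  python3 -c "
from rel import *
s=env.state(); print(s['joints'].round(4)); rel([])
print(Ro.from_euler('xyz',s['tcp_rot']).as_matrix().round(3))"
```

```text
t: 15.75 eef_pos: [-308.8, -805.6, 565.6] tcp_rot: [-3.112, -0.317, -1.944] ft_force: [0.3, -0.9, -0.3] opening: 1.0 
t: 15.88 eef_pos: [-313.4, -816.5, 566.4] tcp_rot: [-3.112, -0.355, -1.945] ft_force: [0.3, -0.1, -0.5] opening: 1.001 
t: 16.0 eef_pos: [-317.5, -825.6, 569.9] tcp_rot: [-3.111, -0.393, -1.946] ft_force: [-0.6, -0.2, -0.0] opening: 1.002 
t: 16.12 eef_pos: [-321.1, -833.4, 575.5] tcp_rot: [-3.11, -0.432, -1.948] ft_force: [-1.4, 0.9, -0.3] opening: 0.996 
t: 16.25 eef_pos: [-324.1, -839.9, 583.0] tcp_rot: [-3.109, -0.471, -1.949] ft_force: [-0.3, -0.7, -0.0] opening: 1.004 
t: 16.38 eef_pos: [-326.8, -845.3, 592.2] tcp_rot: [-3.108, -0.51, -1.951] ft_force: [-0.8, 0.3, -0.6] opening: 1.001 
t: 16.5 eef_pos: [-329.0, -849.4, 603.1] tcp_rot: [-3.107, -0.549, -1.952] ft_force: [-0.0, -0.3, -0.3] opening: 0.999 
[-2.0361  0.8132  0.0484  0.079   1.7349 -0.059 ]
now t 16.5 [-329.  -849.4  603.1] [-3.107 -0.549 -1.952] open 0.999 F [-0.  -0.3 -0.3]
[[-0.317 -0.934 -0.162]
 [-0.792  0.355 -0.497]
 [ 0.522 -0.029 -0.853]]
```

```bash
python3 -c "
from rel import *
a=np.array([-329,-849,603.]);b=np.array([430,-130,470.])
s=env.state()['joints']
rel([tuple(a+(b-a)*k/18)+(0,) for k in range(1,9)])"
```

```text
[-49.2, -24.9, -20.5, -111.8]
[-98.1, -49.9, -40.9, -111.8]
[-147.0, -74.9, -61.2, -111.8]
[-195.8, -99.9, -81.6, -111.8]
[-244.7, -124.8, -102.0, -111.8]
[-293.6, -149.8, -122.4, -111.8]
[-342.5, -174.8, -142.7, -111.8]
[-391.3, -199.8, -163.1, -111.8]
now t 16.5 [-329.  -849.4  603.1] [-3.107 -0.549 -1.952] open 0.999 F [-0.  -0.3 -0.3]
```

```bash
python3 -m pendant '[[-49,-25,-20,0],[-98,-50,-41,0],[-147,-75,-61,0],[-196,-100,-82,0],[-245,-125,-102,0],[-293,-150,-122,0],[-342,-175,-143,0],[-391,-200,-163,0]]'; python3 -c "
from rel import *
a=env.state()['eef_pos'];b=np.array([430,-130,470.]); print(env.state()['joints'].round(2))
n=np.ceil(np.linalg.norm(b-a)/58); print(n)
rel([tuple(a+(b-a)*k/n)+(0,) for k in range(1,9)])"
```

```text
t: 17.5
eef_pos: [-14.1, -550.4, 548.9]
tcp_rot: [-3.106, -0.551, -1.953]
ft_force: [0.8, -0.4, -0.3]
opening: 1.001
[-1.66 -0.    1.48 -0.13  1.13  0.31]
11.0
[-46.8, -23.9, -19.5, -111.9]
[-93.6, -47.8, -39.0, -111.9]
[-140.4, -71.8, -58.6, -111.9]
[-187.1, -95.7, -78.1, -111.9]
[-233.9, -119.6, -97.6, -111.9]
[-280.7, -143.5, -117.1, -111.9]
[-327.5, -167.4, -136.6, -111.9]
[-374.3, -191.3, -156.1, -111.9]
now t 17.5 [ -14.1 -550.4  548.9] [-3.106 -0.551 -1.953] open 1.001 F [ 0.8 -0.4 -0.3]
```

```bash
python3 -m pendant '[[-47,-24,-19,0],[-94,-48,-39,0],[-140,-72,-59,0],[-187,-96,-78,0],[-234,-120,-98,0],[-281,-143,-117,0],[-327,-167,-137,0],[-374,-191,-156,0]]'; python3 -c "
from rel import *
print(env.state()['joints'].round(2))
rel([(430,-130,470,0),(591,-57,320,0)])"
```

```text
t: 18.5
eef_pos: [309.5, -243.2, 492.2]
tcp_rot: [-3.102, -0.552, -1.954]
ft_force: [0.2, -1.3, 0.7]
opening: 1.0
[-0.47 -0.08  1.69 -0.55  1.45  1.51]
[-139.4, -71.7, -57.0, -112.0]
[-326.9, -191.3, 8.4, -112.0]
now t 18.5 [ 309.5 -243.2  492.2] [-3.102 -0.552 -1.954] open 1.0 F [ 0.2 -1.3  0.7]
```

```bash
python3 -m pendant '[[-47,-24,-19,0],[-94,-48,-38,0],[-139,-72,-57,0],[-185,-102,-42,0],[-232,-132,-26,0],[-280,-162,-10,0],[-327,-191,8,0],[-327,-191,8,0]]' 0.35; python3 -c "
from rel import *
print(env.state()['joints'].round(3))
rel([(591,-57,320,0),(573.6,-104,200.7,0),(547.2,-174.4,70.8,0)])
from ov import *
over('wrist','w9.png'); over('top','t9.png',(380,580,130,310),4)"
```

```text
t: 19.5
eef_pos: [592.0, -55.6, 316.5]
tcp_rot: [-3.108, -0.553, -1.95]
ft_force: [-1.0, 0.3, 0.4]
opening: 0.65
[ 0.023  0.465  1.435 -0.523  1.46   2.08 ]
[3.3, 0.4, -2.1, -111.7]
[-16.8, 3.5, 125.7, -111.7]
[-21.0, 7.1, 275.6, -111.7]
now t 19.5 [592.  -55.6 316.5] [-3.108 -0.553 -1.95 ] open 0.65 F [-1.   0.3  0.4]
```

View pics/w9.png

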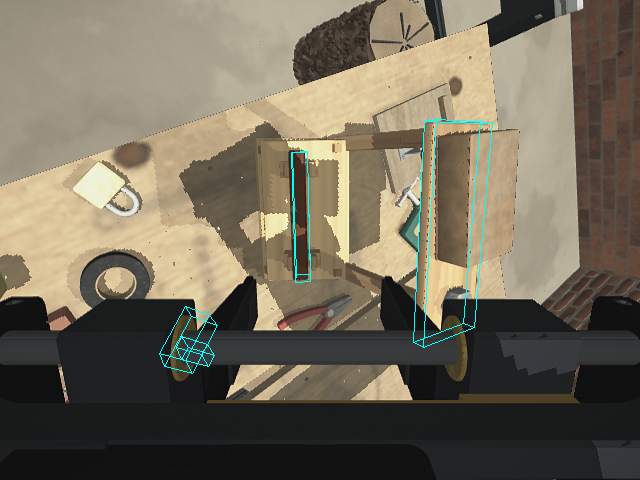

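View pics/t9.png

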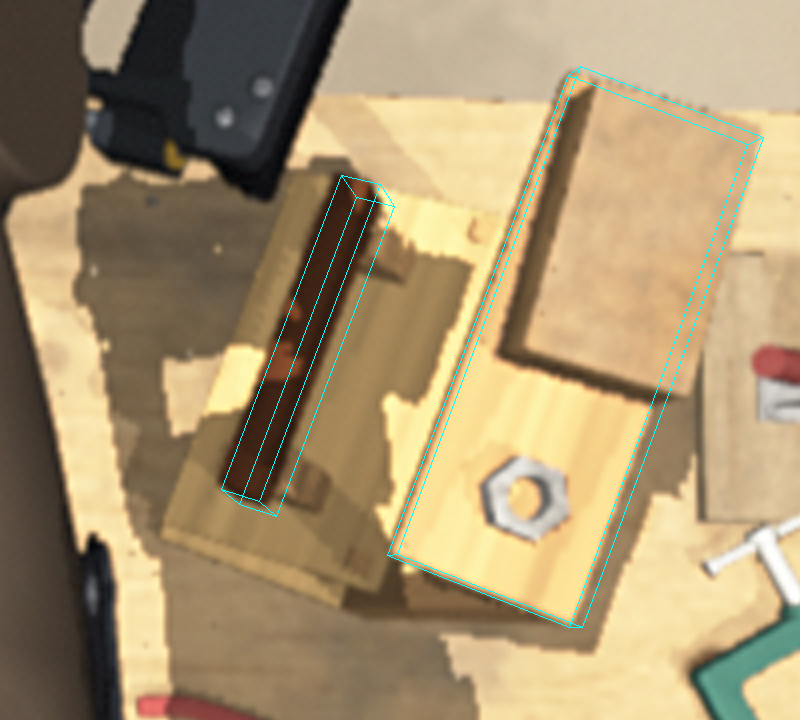

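```bash
python3 -c "
from ov import *
over('wrist','w10.png',(220,380,130,290),4)"
```

```text
(no output)
```

View pics/w10.png

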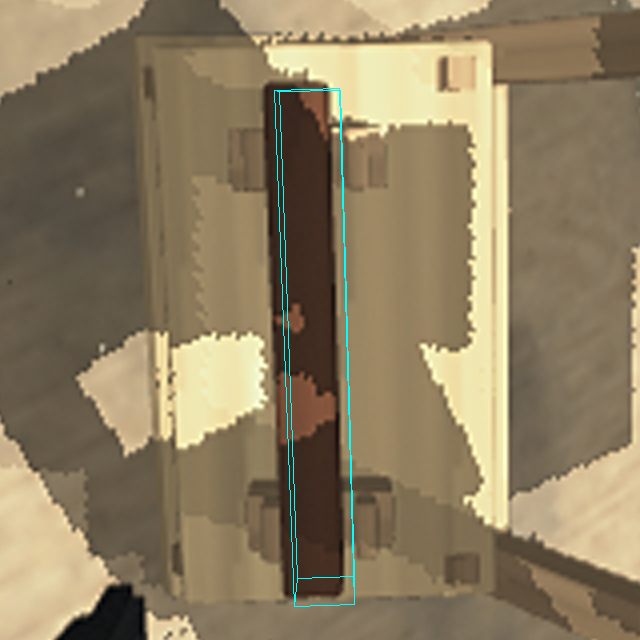

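```bash
python3 -m pendant '[[-24,4,40,-1.2],[-24,4,90,-1.2],[-24,4,150,-1.2],[-24,4,170,-1.2],[-24,4,170,-1.2]]' 0.35; python3 -c "
from rel import *
print(env.state()['joints'].round(3))
rel([(547.2,-174.4,70.8,0)])
from ov import *
over('wrist','w11.png')"
```

```text
t: 20.27
eef_pos: [567.3, -122.6, 165.1]
tcp_rot: [-3.112, -0.552, -1.933]
ft_force: [-0.4, 1.0, -0.3]
opening: 0.648
[-0.086  0.57   1.689 -0.612  1.101  2.182]
[-2.1, 3.7, 109.4, -110.7]
now t 20.275 [ 567.3 -122.6  165.1] [-3.112 -0.552 -1.933] open 0.648 F [-0.4  1.  -0.3]
```

View pics/w11.png

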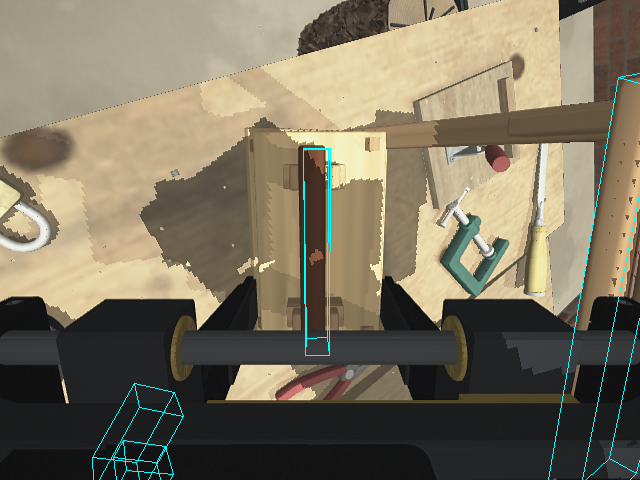

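```bash
python3 -c "
from ov import *
over('wrist','w12.png',(270,370,130,290),5)"
```

```text
(no output)
```

View pics/w12.png

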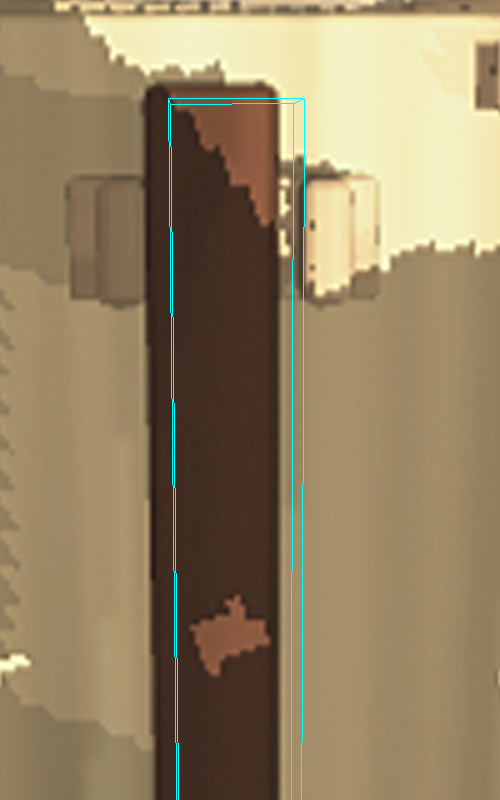

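```bash
python3 -m pendant '[[-4.7,1.8,35,0],[-4.7,1.8,75,0],[-4.7,1.8,100,0],[-4.7,1.8,108,0],[-4.7,1.8,108,0]]' 0.35; python3 -c "
from rel import *
rel([(547.2,-174.4,70.8,0)])
from ov import *
over('wrist','w13.png',dr=False)"
```

```text
t: 21.0
eef_pos: [552.1, -171.2, 72.9]
tcp_rot: [-3.107, -0.551, -1.934]
ft_force: [-0.6, -0.0, 0.3]
opening: 0.648
[3.0, 3.5, 4.1, -110.8]
now t 21.0 [ 552.1 -171.2   72.9] [-3.107 -0.551 -1.934] open 0.648 F [-0.6 -0.   0.3]
```

View pics/w13.png

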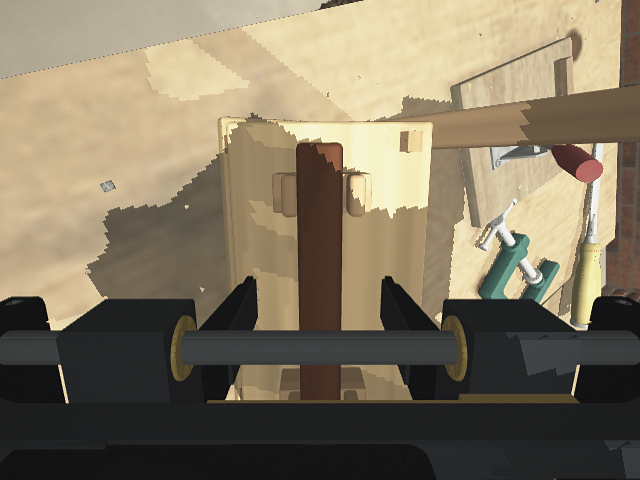

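```bash
python3 -m pendant '[[0,0,-2,0],[0,0,-2,0],[0,0,-2,0],[0,0,-2,0]]' 1; python3 -m pendant '[[0,0,0,0],[0,0,0,0],[0,0,0,0]]'
```

```text
t: 21.55
eef_pos: [552.5, -170.0, 74.8]
tcp_rot: [-3.107, -0.551, -1.934]
ft_force: [-0.9, -0.1, -0.6]
opening: 0.286
t: 21.92
eef_pos: [552.4, -170.2, 75.0]
tcp_rot: [-3.107, -0.551, -1.934]
ft_force: [-1.1, -2.6, 4.8]
opening: 0.193
```

```bash
python3 -m pendant '[[0,0,-15,0],[0,0,-35,0],[0,0,-80,0],[0,0,-130,0],[0,0,-190,0],[0,0,-250,0]]'; python3 -c "
from ov import *
over('wrist','w14.png',dr=False)
from rel import *
a=env.state()['eef_pos']
P=[(560,0,340),(540,60,370),(515,115,400),(490,170,430),(460,220,460),(430,270,490),(400,320,515),(370,370,540)]
rel([p+(0,) for p in P])"
```

```text
t: 22.68
eef_pos: [590.7, -42.6, 290.5]
tcp_rot: [-3.106, -0.549, -1.933]
ft_force: [1.2, -0.4, -1.6]
opening: 0.189
[0.6, 42.8, -51.7, -110.9]
[-25.7, 80.6, -104.4, -110.9]
[-46.4, 121.4, -154.0, -110.9]
[-67.1, 162.2, -203.6, -110.9]
[-82.4, 206.0, -249.9, -110.9]
[-97.6, 249.8, -296.3, -110.9]
[-115.4, 293.8, -338.4, -110.9]
[-133.2, 337.8, -380.4, -110.9]
now t 22.725 [593.1 -39.7 297.2] [-3.096 -0.545 -1.936] open 0.187 F [-1.2  1.6  4. ]
```

View pics/w14.png

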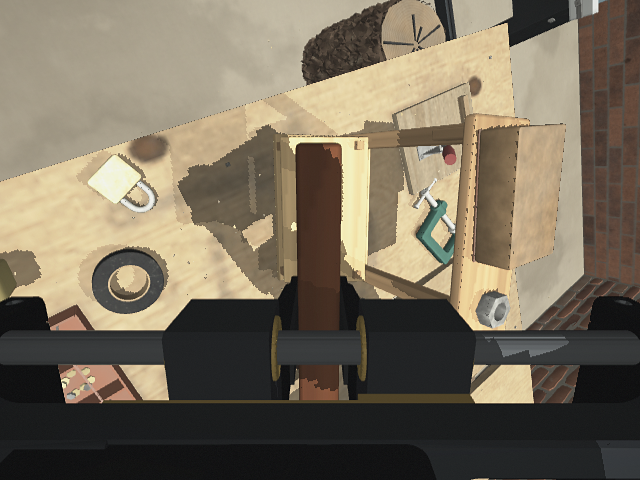

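```bash
python3 -m pendant '[[0,42,-52,0],[-25,81,-104,-10],[-46,121,-154,-20],[-67,162,-204,-30],[-82,206,-250,-40],[-98,250,-296,-50],[-115,294,-338,-60],[-133,338,-380,-70]]'; python3 -c "
from rel import *
print(env.state()['joints'].round(2))
P=[(345,420,545),(320,470,550),(295,520,550),(275,560,550)]
rel([p+(0,) for p in P])"
```

```text
t: 23.72
eef_pos: [384.9, 342.5, 526.6]
tcp_rot: [2.636, -0.212, -0.639]
ft_force: [0.9, 0.8, -0.9]
opening: 0.184
[ 0.74  0.39  1.03 -0.34  2.17  1.31]
[-72.7, -16.9, -48.7, -36.6]
[-120.4, -31.5, -74.4, -36.6]
[-169.2, -48.5, -95.8, -36.6]
[-208.2, -62.1, -112.9, -36.6]
now t 23.725 [384.9 342.5 526.6] [ 2.636 -0.212 -0.639] open 0.184 F [ 0.9  0.8 -0.9]
```

```bash
python3 -c "
from rel import *
rel([(340,430,545,0),(235,520,550,0),(130,590,550,0)])"
```

```text
[-82.4, -20.3, -53.0, -36.6]
[-216.3, -12.3, -87.3, -36.6]
[-339.5, 6.2, -107.3, -36.6]
now t 23.725 [384.9 342.5 526.6] [ 2.636 -0.212 -0.639] open 0.184 F [ 0.9  0.8 -0.9]
```

```bash
python3 -m pendant '[[-41,-10,-26,-10],[-82,-20,-53,-21],[-125,-18,-65,-31],[-170,-15,-76,-42],[-216,-12,-87,-52],[-257,-6,-94,-63],[-298,0,-100,-73],[-340,6,-107,-84]]'; python3 -m pendant '[[0,0,0,-10],[0,0,0,-20],[0,0,0,-26]]'; python3 -c "
from ov import *
over('wrist','w15.png',dr=False); over('scene','s15.png',dr=False)
from rel import *
s=env.state(); print(s['joints'].round(2)); rel([])
print(Ro.from_euler('xyz',s['tcp_rot']).as_matrix().round(3))"
```

```text
t: 24.72
eef_pos: [127.5, 590.7, 550.3]
tcp_rot: [2.851, 0.466, 0.706]
ft_force: [0.0, -0.2, -1.2]
opening: 0.19
t: 25.1
eef_pos: [126.4, 590.6, 550.9]
tcp_rot: [3.107, 0.542, 1.227]
ft_force: [-0.4, 0.4, -2.2]
opening: 0.187
[ 1.26  0.62  0.57 -0.03  2.49  0.01]
now t 25.2 [126.6 590.6 551. ] [3.104 0.541 1.222] open 0.184 F [-0.2  0.3 -1.9]
[[ 0.293  0.946 -0.141]
 [ 0.805 -0.323 -0.497]
 [-0.515  0.032 -0.856]]
```

View pics/w15.png

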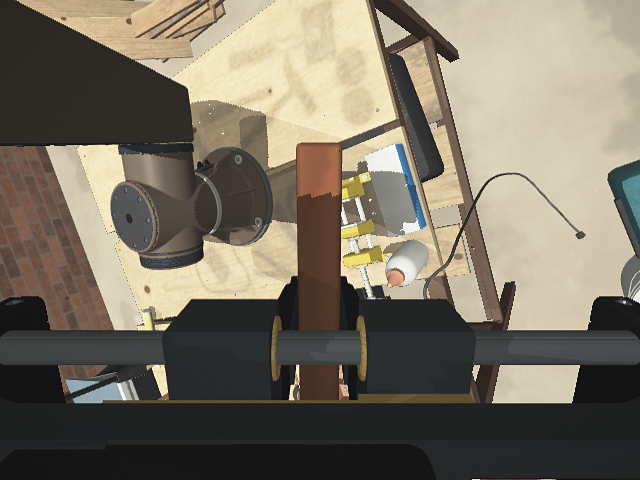

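View pics/s15.png

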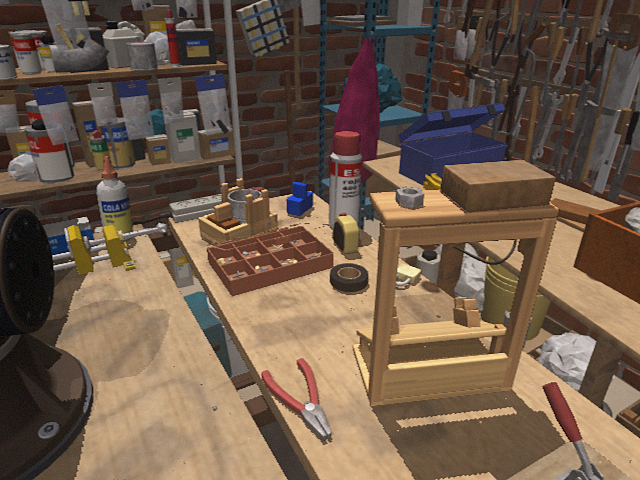

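```bash
python3 -c "
from rel import *
rel([(148,660,480,1.22),(171,733,410,1.22)])"
```

```text
[98.8, -4.5, 23.3, 0.1]
[200.4, -8.6, 43.7, 0.1]
now t 25.2 [126.6 590.6 551. ] [3.104 0.541 1.222] open 0.184 F [-0.2  0.3 -1.9]
```

```bash
python3 -m pendant '[[50,-2,11,0],[100,-4,22,0],[150,-6,33,0],[200,-8,44,0]]'; for i in 1 2 3; do python3 -m pendant '[[130,0,-190,0]]' | tr '\n' ' '; echo; done;  python3 -c "
from rel import *
s=env.state(); print(s['joints'].round(4)); rel([])
print(Ro.from_euler('xyz',s['tcp_rot']).as_matrix().round(3))"
```

```text
t: 25.7
eef_pos: [171.0, 732.9, 410.0]
tcp_rot: [3.103, 0.54, 1.22]
ft_force: [0.9, 1.9, -0.3]
opening: 0.188
t: 25.82 eef_pos: [126.4, 717.5, 429.1] tcp_rot: [-3.092, 0.684, 1.182] ft_force: [-2.0, 0.5, -1.8] opening: 0.188 
t: 25.95 eef_pos: [149.2, 660.1, 492.9] tcp_rot: [3.141, 0.849, 1.192] ft_force: [-4.4, -56.6, 62.6] opening: 0.19 
t: 26.08 eef_pos: [160.3, 660.8, 485.6] tcp_rot: [3.141, 0.855, 1.188] ft_force: [0.3, -0.6, -1.2] opening: 0.187 
[1.225  1.0202 0.0475 0.1248 2.9266 0.146 ]
now t 26.075 [160.3 660.8 485.6] [3.141 0.855 1.188] open 0.187 F [ 0.3 -0.6 -1.2]
[[ 0.245  0.928 -0.281]
 [ 0.609 -0.372 -0.7  ]
 [-0.754  0.001 -0.656]]
```

```bash
python3 -c "
from ov import *
over('wrist','w16.png',dr=False)
from rel import *
rel([(165,650,400,1.188),(190,700,250,1.188),(207,754,150,1.188)])"
```

```text
[56.7, 7.9, 60.8, 0.0]
[206.8, 12.3, 116.1, 0.0]
[319.5, 7.9, 138.4, 0.0]
now t 26.125 [161.1 661.6 482.6] [3.14  0.862 1.188] open 0.186 F [ 1.   0.3 -3.6]
```

View pics/w16.png

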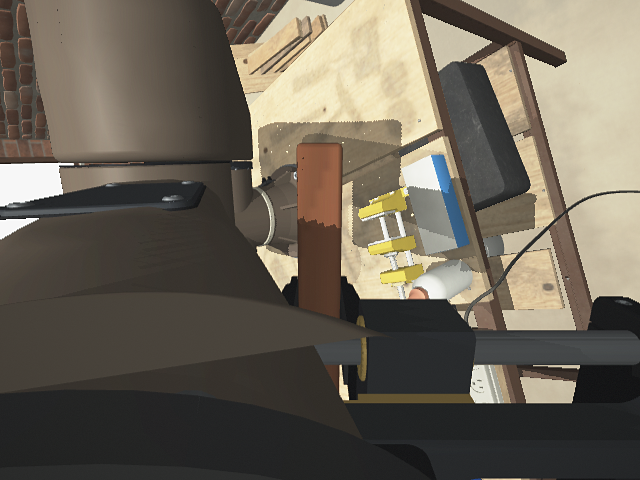

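```bash
python3 -m pendant '[[30,4,30,0],[57,8,61,0],[100,9,80,0],[150,11,98,0],[207,12,116,0],[260,10,127,0],[300,8,136,0],[300,8,136,0]]'; python3 -c "
from rel import *
s=env.state(); print(s['joints'].round(4)); rel([])
print(Ro.from_euler('xyz',s['tcp_rot']).as_matrix().round(3))"
```

```text
t: 27.12
eef_pos: [202.1, 743.7, 160.0]
tcp_rot: [3.139, 0.871, 1.187]
ft_force: [-0.4, 0.5, -1.7]
opening: 0.185
[1.2135 1.2846 0.2475 0.0288 2.48   0.04  ]
now t 27.125 [202.1 743.7 160. ] [3.139 0.871 1.187] open 0.185 F [-0.4  0.5 -1.7]
[[ 0.241  0.928 -0.284]
 [ 0.597 -0.373 -0.71 ]
 [-0.765  0.002 -0.644]]
```

```bash
python3 -m pendant '[[3,0,-6,0]]' | tr '\n' ' '; echo;  for i in 1 2 3; do python3 -m pendant '[[10,0,-10,0]]' | tr '\n' ' '; echo; done;  python3 -c "
from rel import *
s=env.state(); print(s['joints'].round(4)); rel([])
print(Ro.from_euler('xyz',s['tcp_rot']).as_matrix().round(3))"
```

```text
t: 27.25 eef_pos: [203.9, 749.7, 164.3] tcp_rot: [3.138, 0.869, 1.186] ft_force: [-0.3, -0.9, -1.0] opening: 0.19 
t: 27.38 eef_pos: [206.3, 755.5, 165.0] tcp_rot: [3.138, 0.864, 1.185] ft_force: [-0.4, -0.1, -1.3] opening: 0.185 
t: 27.5 eef_pos: [207.3, 756.1, 162.8] tcp_rot: [3.138, 0.86, 1.185] ft_force: [-0.3, 0.4, -1.0] opening: 0.19 
t: 27.62 eef_pos: [208.8, 757.4, 162.4] tcp_rot: [3.139, 0.85, 1.185] ft_force: [0.2, 0.4, -0.8] opening: 0.184 
[1.2117 1.3614 0.0488 0.0327 2.5807 0.0453]
now t 27.625 [208.8 757.4 162.4] [3.139 0.85  1.185] open 0.184 F [ 0.2  0.4 -0.8]
[[ 0.248  0.927 -0.28 ]
 [ 0.612 -0.374 -0.697]
 [-0.751  0.002 -0.66 ]]
```

```bash
for i in 1 2; do python3 -m pendant '[[40,0,-45,0]]' | tr '\n' ' '; echo; done;for i in 1 2; do python3 -m pendant '[[120,0,-130,0]]' | tr '\n' ' '; echo; done;  python3 -c "
from rel import *
s=env.state(); print(s['joints'].round(4)); rel([])"
```

```text
t: 27.75 eef_pos: [215.1, 760.9, 155.4] tcp_rot: [-3.141, 0.823, 1.185] ft_force: [-0.7, 0.4, -1.3] opening: 0.186 
t: 27.88 eef_pos: [221.8, 764.3, 148.9] tcp_rot: [-3.137, 0.796, 1.185] ft_force: [-0.3, -0.7, -0.8] opening: 0.184 
t: 28.0 eef_pos: [228.4, 768.1, 142.0] tcp_rot: [-3.134, 0.769, 1.185] ft_force: [0.2, 0.2, -1.7] opening: 0.189 
t: 28.12 eef_pos: [234.8, 771.8, 136.5] tcp_rot: [-3.131, 0.742, 1.184] ft_force: [0.5, -0.0, -0.9] opening: 0.187 
[1.1889 1.3665 0.0486 0.0227 2.468  0.0214]
now t 28.125 [234.8 771.8 136.5] [-3.131  0.742  1.184] open 0.187 F [ 0.5 -0.  -0.9]
```

```bash
for i in 1 2 3 4 5; do python3 -m pendant '[[120,-20,-150,0]]' | tr '\n' ' '; echo; done;  python3 -c "
from rel import *
s=env.state(); print(s['joints'].round(4)); rel([])"
```

```text
t: 28.25 eef_pos: [235.2, 776.7, 136.9] tcp_rot: [-3.128, 0.714, 1.182] ft_force: [0.3, -0.6, -1.3] opening: 0.188 
t: 28.38 eef_pos: [234.9, 782.0, 139.7] tcp_rot: [-3.124, 0.686, 1.182] ft_force: [-0.3, -0.4, -0.7] opening: 0.186 
t: 28.5 eef_pos: [235.2, 787.1, 143.5] tcp_rot: [-3.121, 0.656, 1.182] ft_force: [0.9, 1.5, -1.1] opening: 0.189 
t: 28.62 eef_pos: [235.9, 792.1, 148.6] tcp_rot: [-3.117, 0.626, 1.181] ft_force: [-0.3, -0.5, -0.6] opening: 0.19 
t: 28.75 eef_pos: [236.7, 796.9, 154.8] tcp_rot: [-3.113, 0.595, 1.18] ft_force: [1.1, -0.3, -1.4] opening: 0.192 
[1.1914 1.323  0.0484 0.049  2.3648 0.0442]
now t 28.75 [236.7 796.9 154.8] [-3.113  0.595  1.18 ] open 0.192 F [ 1.1 -0.3 -1.4]
```

```bash
python3 -c "
from h import *
A=Ro.from_euler('xyz',[-3.131,.742,1.184]);B=Ro.from_euler('xyz',[-3.113,.595,1.18])
w=(B*A.inv()).as_rotvec(); print('axis',w/np.linalg.norm(w), np.degrees(np.arctan2(w[1],w[0])))
z=B.as_matrix()[:,2]; print(z, np.degrees(np.arctan2(z[1],z[0])))
need=np.cross(z,[0,0,-1]); print('need axis',need, np.degrees(np.arctan2(need[1],need[0])))"
```

```text
axis [ 0.95240277 -0.28723008 -0.10211682] -16.78250637943824
[-0.23985777 -0.50714777 -0.82781   ] -115.31201394303443
need axis [ 0.50714777 -0.23985777  0.        ] -25.312013943034437
```

```bash
for i in 1 2 3 4 5; do python3 -m pendant '[[110,90,-110,0]]' | tr '\n' ' '; echo; done;  python3 -c "
from rel import *
s=env.state(); print(s['joints'].round(4)); rel([])
B=Ro.from_euler('xyz',s['tcp_rot']); A=Ro.from_euler('xyz',[-3.113,.595,1.18])
w=(B*A.inv()).as_rotvec(); print('axis',w/np.linalg.norm(w), np.degrees(np.arctan2(w[1],w[0])))
z=B.as_matrix()[:,2];need=np.cross(z,[0,0,-1]); print('need axis',need, np.degrees(np.arctan2(need[1],need[0])))"
```

```text
t: 28.88 eef_pos: [268.7, 791.5, 156.4] tcp_rot: [-3.111, 0.568, 1.184] ft_force: [0.4, 0.1, -1.3] opening: 0.186 
t: 29.0 eef_pos: [303.6, 783.9, 157.4] tcp_rot: [-3.111, 0.541, 1.183] ft_force: [0.1, 0.6, -1.3] opening: 0.185 
t: 29.12 eef_pos: [334.9, 776.5, 159.9] tcp_rot: [-3.112, 0.513, 1.183] ft_force: [0.2, -0.3, -1.2] opening: 0.189 
t: 29.25 eef_pos: [364.4, 768.8, 163.4] tcp_rot: [-3.113, 0.485, 1.182] ft_force: [-0.0, -0.5, -1.0] opening: 0.185 
t: 29.38 eef_pos: [392.3, 761.0, 168.0] tcp_rot: [-3.116, 0.456, 1.181] ft_force: [-0.2, 0.1, -1.3] opening: 0.186 
[ 1.0306  1.29    0.0483 -0.0523  2.2571 -0.1679]
now t 29.375 [392.3 761.  168. ] [-3.116  0.456  1.181] open 0.186 F [-0.2  0.1 -1.3]
axis [ 0.91726933 -0.39796483  0.01552299] -23.45400673326736
need axis [ 0.3970625  -0.19091335  0.        ] -25.678915877594427
```

```bash
for i in 1 2 3 4 5 6; do python3 -m pendant '[[140,-18,-120,0]]' | tr '\n' ' '; echo; done;  python3 -c "
from rel import *
s=env.state(); print(s['joints'].round(4)); rel([])
B=Ro.from_euler('xyz',s['tcp_rot']); A=Ro.from_euler('xyz',[-3.116,.456,1.181])
w=(B*A.inv()).as_rotvec(); print('axis',w/np.linalg.norm(w), np.degrees(np.arctan2(w[1],w[0])))
z=B.as_matrix()[:,2];need=np.cross(z,[0,0,-1]); print('need axis',need, np.degrees(np.arctan2(need[1],need[0])))"
```

```text
t: 29.5 eef_pos: [389.6, 769.7, 171.4] tcp_rot: [-3.119, 0.422, 1.175] ft_force: [-1.2, 0.1, -1.5] opening: 0.184 
t: 29.62 eef_pos: [381.7, 780.8, 176.1] tcp_rot: [-3.121, 0.389, 1.175] ft_force: [-0.1, 1.0, -1.1] opening: 0.19 
t: 29.75 eef_pos: [375.9, 790.5, 182.5] tcp_rot: [-3.123, 0.355, 1.175] ft_force: [0.4, -0.3, -1.2] opening: 0.188 
t: 29.88 eef_pos: [370.9, 799.4, 190.5] tcp_rot: [-3.124, 0.321, 1.176] ft_force: [0.0, 0.8, -1.3] opening: 0.189 
t: 30.0 eef_pos: [366.5, 807.8, 199.9] tcp_rot: [-3.125, 0.286, 1.176] ft_force: [0.4, -0.5, -0.2] opening: 0.188 
t: 30.12 eef_pos: [362.4, 815.5, 210.7] tcp_rot: [-3.126, 0.252, 1.176] ft_force: [-0.3, 1.1, -0.4] opening: 0.19 
[ 1.0812  1.2259  0.0484 -0.0096  2.1192 -0.0971]
now t 30.125 [362.4 815.5 210.7] [-3.126  0.252  1.176] open 0.19 F [-0.3  1.1 -0.4]
axis [ 0.90550204 -0.42430722 -0.00542611] -25.107215558952248
need axis [ 0.22381128 -0.11000287  0.        ] -26.174038993091262
```

```bash
for i in 1 2 3 4 5 6 7; do python3 -m pendant '[[180,-5,-90,0]]' | tr '\n' ' '; echo; done;  python3 -c "
from rel import *
s=env.state(); print(s['joints'].round(4)); rel([])
B=Ro.from_euler('xyz',s['tcp_rot']); 
z=B.as_matrix()[:,2];need=np.cross(z,[0,0,-1]); print('need axis',need, np.degrees(np.arctan2(need[1],need[0])))"
```

```text
t: 30.25 eef_pos: [363.7, 825.4, 210.1] tcp_rot: [-3.127, 0.213, 1.176] ft_force: [-0.7, -0.2, -0.5] opening: 0.184 
t: 30.38 eef_pos: [365.8, 834.8, 208.3] tcp_rot: [-3.128, 0.178, 1.176] ft_force: [-0.8, -1.0, -1.6] opening: 0.187 
t: 30.5 eef_pos: [367.3, 843.6, 210.1] tcp_rot: [-3.128, 0.142, 1.175] ft_force: [-0.5, 0.8, -0.8] opening: 0.185 
t: 30.62 eef_pos: [368.7, 852.0, 214.4] tcp_rot: [-3.129, 0.105, 1.174] ft_force: [-1.3, -0.4, -1.6] opening: 0.188 
t: 30.75 eef_pos: [370.0, 860.1, 220.7] tcp_rot: [-3.129, 0.068, 1.173] ft_force: [-0.5, -0.3, -0.5] opening: 0.188 
t: 30.88 eef_pos: [371.3, 867.7, 228.9] tcp_rot: [-3.129, 0.03, 1.173] ft_force: [-0.0, 0.2, -1.2] opening: 0.188 
t: 31.0 eef_pos: [372.5, 874.8, 238.8] tcp_rot: [-3.129, -0.008, 1.172] ft_force: [-1.0, -0.2, -0.8] opening: 0.186 
[ 1.0952  1.1874  0.0483  0.0136  1.8993 -0.0727]
now t 31.0 [372.5 874.8 238.8] [-3.129 -0.008  1.172] open 0.186 F [-1.  -0.2 -0.8]
need axis [-0.01174126 -0.00847933 -0.        ] -144.16384766188744
```

```bash
python3 -c "
from rel import *
a=env.state()['eef_pos'];b=np.array([475.6,318.1,240])
rel([tuple(a+(b-a)*k/10)+(0.256,) for k in range(1,11)])"
```

```text
[-47.3, 31.1, -0.9, 52.5]
[-94.6, 62.2, -1.7, 52.5]
[-141.9, 93.3, -2.6, 52.5]
[-189.2, 124.4, -3.4, 52.5]
[-236.5, 155.5, -4.3, 52.5]
[-283.9, 186.6, -5.1, 52.5]
[-331.2, 217.7, -6.0, 52.5]
[-378.5, 248.8, -6.9, 52.5]
[-425.8, 279.9, -7.7, 52.5]
[-473.1, 311.0, -8.6, 52.5]
now t 31.0 [372.5 874.8 238.8] [-3.129 -0.008  1.172] open 0.186 F [-1.  -0.2 -0.8]
```

```bash
python3 -m pendant '[[-47,31,-10,0],[-95,62,-10,0],[-142,93,-9,10],[-189,124,-9,20],[-236,155,-9,30],[-284,187,-9,40],[-331,218,-9,50],[-378,249,-9,52.5]]'; python3 -m pendant '[[0,0,0,0]]' ; python3 -c "
from rel import *
rel([(475.6,318.1,220,.256)])
from ov import *
over('wrist','w17.png'); over('top','t17.png',(140,300,150,320),4)"
```

```text
t: 32.0
eef_pos: [452.6, 444.3, 243.2]
tcp_rot: [-3.127, 0.003, 0.253]
ft_force: [1.5, 0.4, -0.3]
opening: 0.188
t: 32.12
eef_pos: [453.7, 441.3, 244.7]
tcp_rot: [-3.126, 0.001, 0.249]
ft_force: [0.1, 1.2, -1.2]
opening: 0.189
[-9.1, 125.1, 22.8, -0.4]
now t 32.125 [453.7 441.3 244.7] [-3.126e+00  1.000e-03  2.490e-01] open 0.189 F [ 0.1  1.2 -1.2]
```

View pics/w17.png

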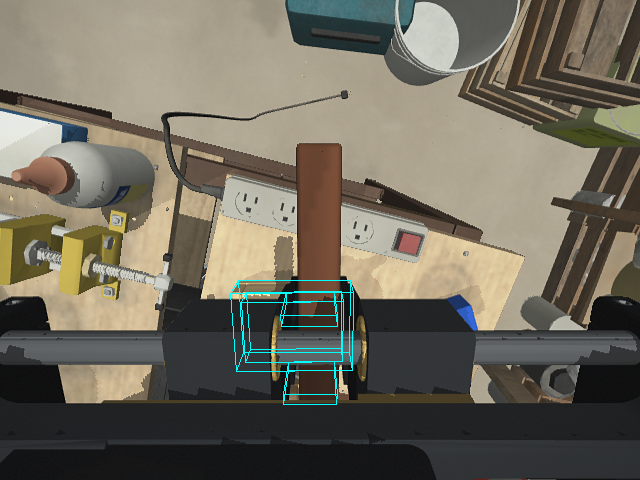

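View pics/t17.png

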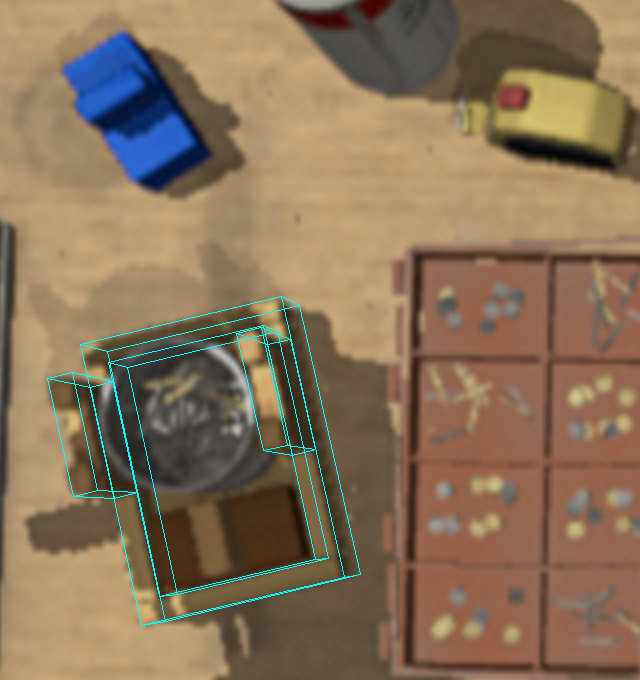

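```bash
python3 -m pendant '[[-9,60,0,-0.4],[-9,125,0,-0.4],[-9,125,22,-0.4],[-9,125,22,-0.4]]'; python3 -c "
from rel import *
rel([(475.6,318.1,100,.256)])
from ov import *
over('wrist','w18.png',(280,360,130,290),5,dr=False); over('scene','s18.png',(180,320,140,260),5)"
```

```text
t: 32.72
eef_pos: [475.3, 322.0, 219.7]
tcp_rot: [-3.126, 0.002, 0.259]
ft_force: [0.2, 0.6, -0.9]
opening: 0.192
[-0.5, 5.7, 119.6, 0.2]
now t 32.725 [475.3 322.  219.7] [-3.126e+00  2.000e-03  2.590e-01] open 0.192 F [ 0.2  0.6 -0.9]
```

View pics/w18.png

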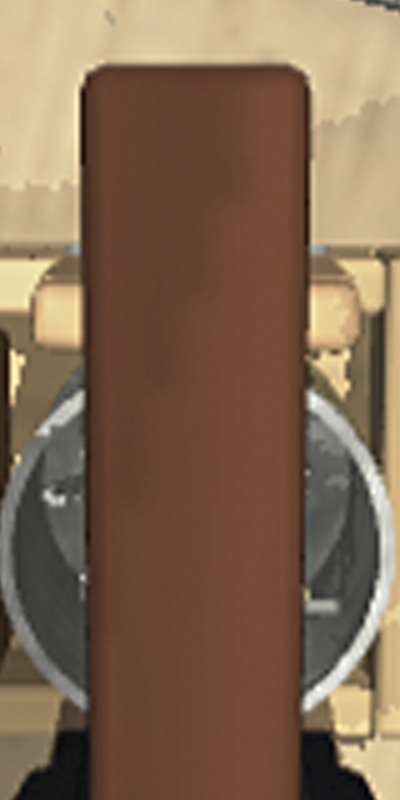

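View pics/s18.png

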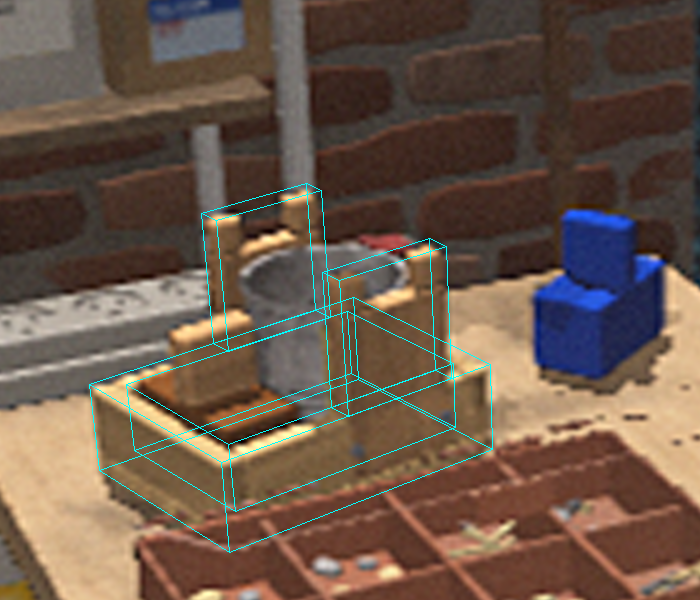

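```bash
python3 -m pendant '[[-0.2,5,40,0.2],[-0.2,5,80,0.2],[-0.2,5,100,0.2],[-0.2,5,100,0.2]]'; python3 -c "
from rel import *
rel([(475.6,318.1,100,.256)])
from ov import *
over('wrist','w19.png',(240,400,130,290),4,dr=False); over('scene','s19.png',(180,320,100,260),4)"
```

```text
t: 33.33
eef_pos: [475.9, 320.5, 120.2]
tcp_rot: [-3.126, 0.001, 0.259]
ft_force: [0.1, 0.1, -0.5]
opening: 0.187
[-0.9, 2.6, 20.2, 0.1]
now t 33.325 [475.9 320.5 120.2] [-3.126e+00  1.000e-03  2.590e-01] open 0.187 F [ 0.1  0.1 -0.5]
```

View pics/w19.png

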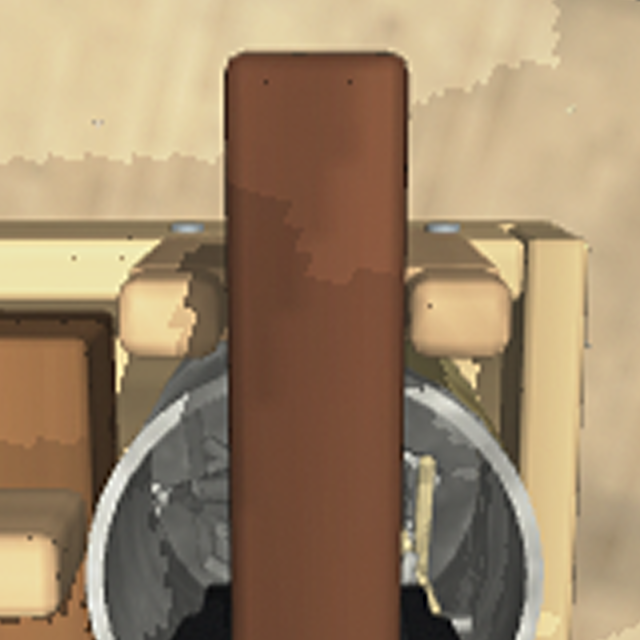

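View pics/s19.png

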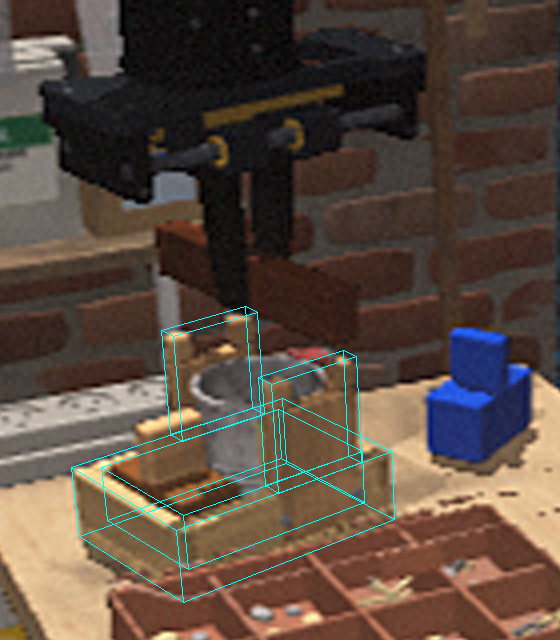

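```bash
python3 -m pendant '[[-0.2,1.7,12,0],[-0.2,1.7,22,0],[-0.2,1.7,22,0]]' | tr '\n' ' ';echo; python3 -m pendant '[[0,0,4,0],[0,0,5,0]]' | tr '\n' ' ';echo; python3 -c "
from ov import *
over('scene','s20.png',(180,320,100,260),4,dr=False)
from rel import *; rel([(475.6,318.1,90,.256)])"
```

```text
t: 33.8 eef_pos: [476.6, 319.0, 99.1] tcp_rot: [-3.125, -0.0, 0.258] ft_force: [0.9, 1.1, -1.4] opening: 0.186 
t: 34.05 eef_pos: [476.5, 319.1, 93.9] tcp_rot: [-3.125, -0.0, 0.258] ft_force: [-0.4, -0.3, -0.6] opening: 0.189 
[-1.1, 0.8, 3.9, 0.1]
now t 34.1 [476.5 319.1  93.9] [-3.125 -0.     0.258] open 0.187 F [-0.6  1.  -2. ]
```

View pics/s20.png

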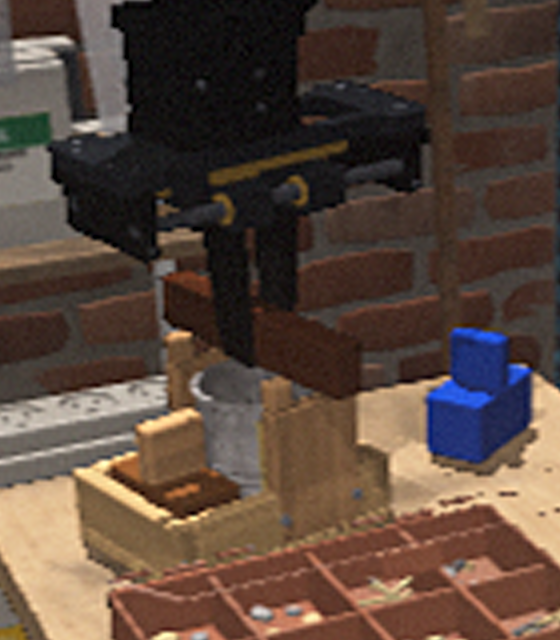

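```bash
python3 -m pendant '[[0,0,2,0],[0,0,3,0]]' | tr '\n' ' ';echo; python3 -m pendant '[[0,0,1,0],[0,0,2,0]]' | tr '\n' ' ';echo;python3 -m pendant '[[0,0,1,0],[0,0,1,0]]' | tr '\n' ' ';echo;
```

```text
t: 34.35 eef_pos: [476.5, 319.1, 90.9] tcp_rot: [-3.125, -0.0, 0.258] ft_force: [-0.2, 0.8, -0.8] opening: 0.19 
t: 34.6 eef_pos: [476.5, 319.2, 88.8] tcp_rot: [-3.125, -0.0, 0.258] ft_force: [0.3, -0.4, -1.9] opening: 0.192 
t: 34.85 eef_pos: [476.5, 319.2, 87.7] tcp_rot: [-3.125, -0.0, 0.258] ft_force: [0.2, 0.7, -1.2] opening: 0.191
```

```bash
python3 -m pendant '[[0,0,1,0],[0,0,1.5,0]]' | tr '\n' ' ';echo; python3 -c "
from ov import *
over('scene','s21.png',(200,300,150,230),7,dr=False)
over('wrist','w21.png',(240,400,130,290),4,dr=False)"
```

```text
t: 35.1 eef_pos: [476.4, 319.2, 86.2] tcp_rot: [-3.125, -0.0, 0.258] ft_force: [0.2, -0.2, -1.8] opening: 0.19
```

View pics/s21.png

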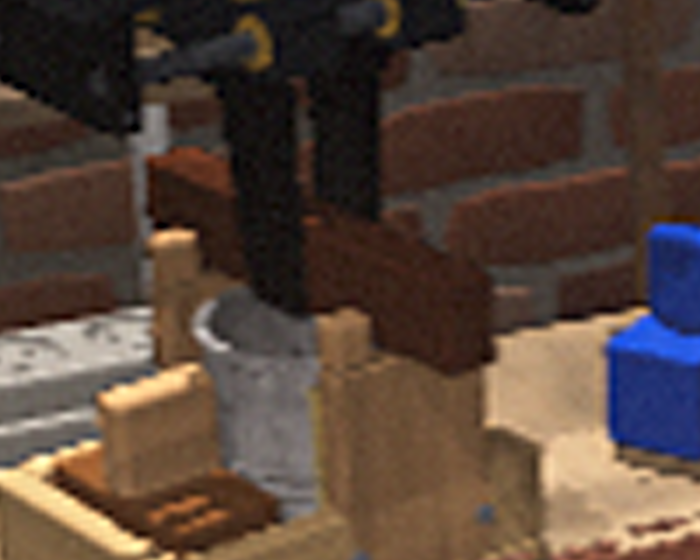

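View pics/w21.png

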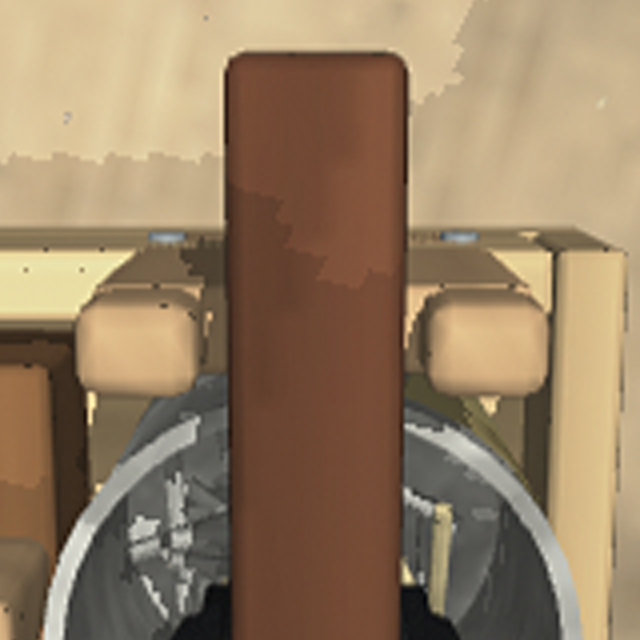

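```bash
python3 -m pendant '[[0,0,1,0],[0,0,1,0]]' | tr '\n' ' ';echo; python3 -m pendant '[[0,0,1,0],[0,0,1,0]]' | tr '\n' ' ';echo; python3 -m pendant '[[0,0,1,0],[0,0,1,0]]' | tr '\n' ' ';echo;
```

```text
t: 35.45 eef_pos: [476.4, 319.2, 85.1] tcp_rot: [-3.125, -0.0, 0.258] ft_force: [-1.5, -0.4, -1.6] opening: 0.186 
t: 35.7 eef_pos: [476.5, 319.2, 84.3] tcp_rot: [-3.125, -0.0, 0.258] ft_force: [-1.1, -0.8, 1.8] opening: 0.187 
t: 35.95 eef_pos: [476.6, 319.1, 83.9] tcp_rot: [-3.125, -0.001, 0.258] ft_force: [-1.8, -2.9, 7.3] opening: 0.189
```

```bash
python3 -m pendant '[[0,0,0,0],[0,0,0,0],[0,0,0,0],[0,0,0,0]]' 0.6 | tr '\n' ' ';echo; python3 -c "
from ov import *
over('wrist','w22.png',(240,400,130,290),4,dr=False)"
```

```text
t: 36.45 eef_pos: [476.6, 319.1, 83.8] tcp_rot: [-3.125, -0.001, 0.258] ft_force: [0.3, 0.1, -0.1] opening: 0.4
```

View pics/w22.png

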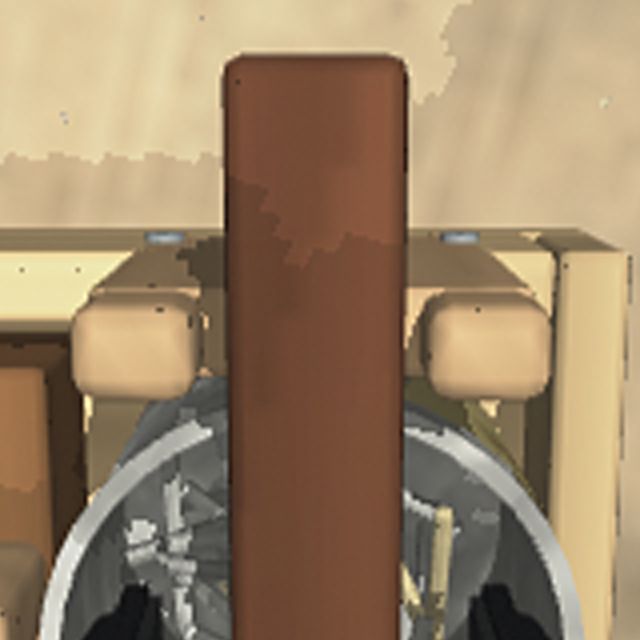

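Released cleanly; the bar sits centred and upright between the posts. Straight up, then check.

```bash
python3 -m pendant '[[0,0,-10,0],[0,0,-40,0],[0,0,-95,0],[0,0,-150,0],[-60,0,-200,0],[-120,0,-240,0],[-170,0,-260,0],[-170,0,-260,0]]' | tr '\n' ' ';echo; python3 -m pendant '[[-60,0,-20,0],[-120,0,-40,0],[-180,0,-50,0],[-180,0,-50,0]]' | tr '\n' ' '; python3 -c "
from ov import *
over('scene','s23.png',(200,300,150,230),7,dr=False)
over('top','t23.png',(130,270,190,320),5)
over('top','t23n.png',(130,270,190,320),5,dr=False)"
```

```text
t: 37.5 eef_pos: [310.9, 271.0, 346.2] tcp_rot: [-3.124, -0.004, 0.259] ft_force: [-0.1, 0.3, 0.4] opening: 0.398 
t: 38.0 eef_pos: [134.8, 223.2, 396.5] tcp_rot: [-3.122, -0.008, 0.261] ft_force: [0.5, 0.4, -0.4] opening: 0.4
```

View pics/s23.png

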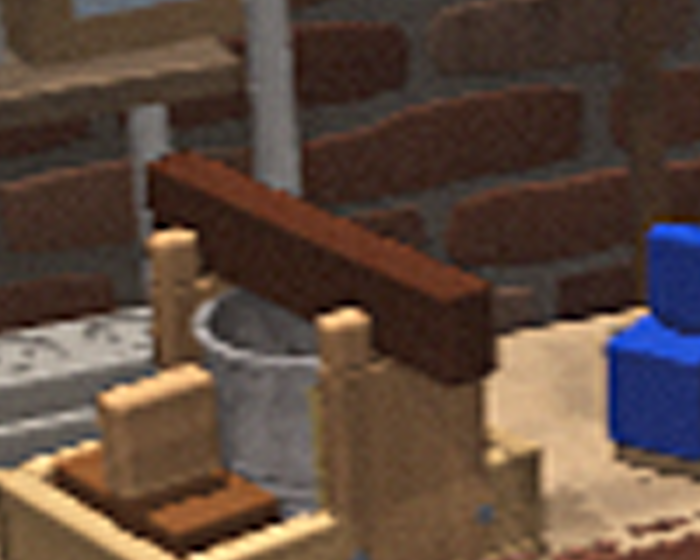

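View pics/t23.png

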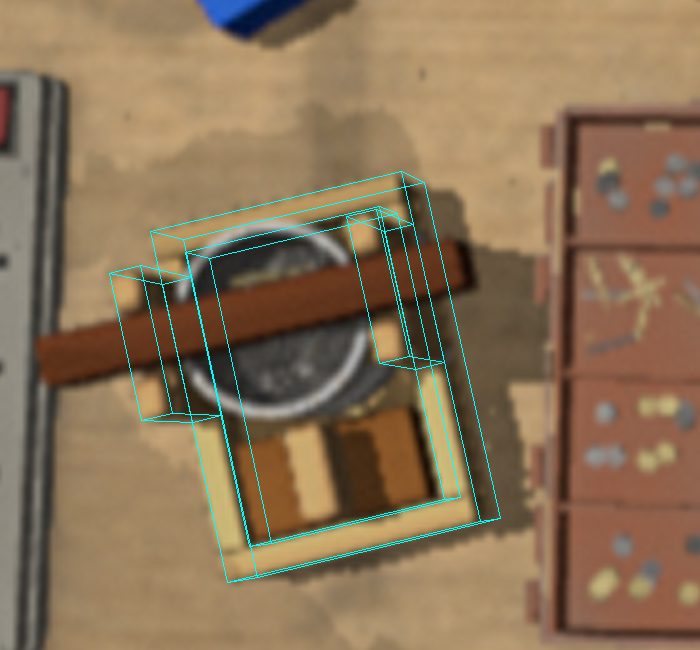

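View pics/t23n.png

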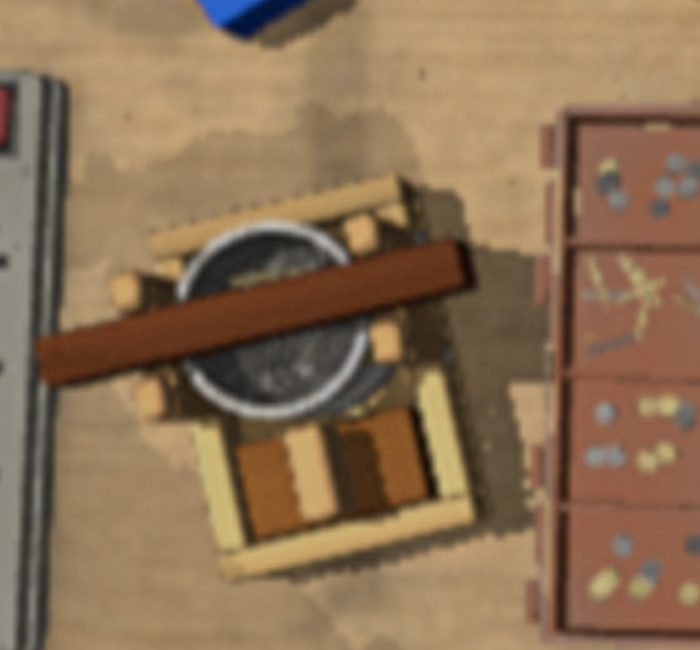

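```bash
python3 -c "
from h import *
p=vision.read_camera('top');R,t=camRT(p);K=p['intrinsics']
u=(np.array([(36,345),(52,385),(458,240),(472,284)])+.5)/5-.5+[130,190]
X=back(u,111,K,R,t); print(X.round(1)); m=X.mean(0); v=np.load('poses.npy')[1]
c,s=np.cos(v[2]),np.sin(v[2]); d=m[:2]-v[:2]; print('carrier frame',c*d[0]+s*d[1],-s*d[0]+c*d[1]); e=(X[0]+X[1]-X[2]-X[3])/2; print(np.linalg.norm(e),np.degrees(np.arctan2(e[1],e[0]))-90-np.degrees(v[2]))
"
```

```text
[[462.9 391.3 111. ]
 [449.2 385.1 111. ]
 [502.  246.9 111. ]
 [486.9 241.5 111. ]]
carrier frame 19.213847377091444 -1.7500379415173724
149.04903919031923 0.27942508408100686
```

```bash
python3 -c "
from cell import env,job
print(env.state()['t'], job.job_done())"
```

```text
the job is handed in; nothing more can be done
38.2 None
```

I handed the job in at 38.2 s of the 62 allowed. The filler block stands in the gap beside the tin, and the bar lies on edge across both notches.

**How it went:** The moves cannot tilt the tool directly. To reach the sloping bar I tilted the tool about 30° by pushing against the edge of the arm's reach. I took the bar out along its own axis, brought the tool back upright the same way, and lowered the bar until I felt light contact (about 7 N).

**Last checks (top and scene cameras):**

| Check | Measured | Target or limit |
|---|---|---|
| Bar centre, carrier x | 19.2 mm | 20 mm (±6) |
| Bar centre, carrier y | -1.8 mm | 0 mm (±15) |
| Bar yaw against the carrier | 0.3° | 5.7° (0.1 rad) |
| Measured bar length | 149 mm | 150 mm true length |

- **By eye:** the tin looks upright in its place, the block looks flat in the gap, and the gripper is well clear. I did not measure the block's or the tin's final position, or the bar's seated height.
- **Bystanders:** I did not re-measure their positions at the end.

**What went wrong:**
- While re-tilting at about 26 s, the tool first swung the wrong way. The wrist force briefly read about 57 N along y and 63 N along z, roughly 85 N together. That is below the 120 N limit, but I could not tell whether it was inertia or the gripper body touching the arm, and pressing over 40 N would count as a fail.
- Joint 3 also sat at its lower stop, reading about 0.048 against the listed 0.05, during the tilting, and I could not tell whether that counts as passing its range.

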